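Stack the loaf tins in the bakeware box under its stayed lid

ROBOT

A 6-joint arm with a two-finger parallel gripper is mounted at the origin on a cart in front of the work surface, level with it; the furniture and walls round the work are solid. World frame = base frame: x ahead of the robot, y to its left, z up, the work surface at z = 0. Lengths are in mm, angles in rad, forces in N, time in s.
With the tool pointing down it reaches from about 425 to 950 mm from the base axis. Payload 3.5 kg.
Tool frame: the origin (TCP) lies at the very end of the fingers, on their centre line; the grasp point (between the pads) lies 19 mm behind it; z points along the fingers, y is the line along which they close (so a half turn about z gives the same grasp; the last joint's range is limited). The gripper opens to 85 mm and grips with 20 to 120 N. Pads are 22 mm wide; open, the fingers measure 114 mm over their backs; the gripper's body (76 mm by 85 mm) begins 54 mm behind the grasp point. The pads swing forward as they close: fully open they stand 13 mm farther back than shut.
Start: joints at [-1.256, 0.286, 1.577, -0, 1.279, -0.15], TCP at [302.585, -603.364, 231.325] pointing down, gripper open.
Joint ranges: [-2.77, 2.77], [-0.9, 2.22], [0.21, 2.48], [-1.53, 4.67], [0.24, 2.81], [-2.84, 2.84]. Speed limits (rad/s): [2.79, 2.79, 3.14, 3.14, 3.14, 3.14].

INTERFACE

Orientations are given as a unit quaternion [w, x, y, z].
In Python, from station import telemetry, camera, get_calibration, manip gives the robot as it stands. The module is installed in compiled form; this text tells all that it offers.
- The arm moves only by the tool drive_tool, never from a script. Its argument "deltas" is a list of rows, each an object of numbers: "rx", "ry", "rz": the turn, a rotation vector about the tool's x, y, z in units of 5 degrees (1.0 is 5 degrees); "dx", "dy", "dz": the shift along the tool's x, y, z in mm; "fingers": the opening, from -1 (shut) to 1 (fully open), so that 0 is half open. In form: [{"rx": .., "ry": .., "rz": .., "dx": .., "dy": .., "dz": .., "fingers": ..}, ...]. A call has exactly 5 rows; each row shifts and turns the commanded pose from where the row before left it, along the tool's axes as they then stand; what a row does not reach is not made up. A row lasts 1/12 s, in which the tool goes at most 41.7 mm and 7.16 degrees, less where a joint would pass 70% of its speed; a pose out of reach is approached as far as the arm can. A call with a gripper value outside its range is refused whole. The fingers move at their own pace and stop on an object; "force" is the grip in N (left out, the last holds). Time passes only in rows, so rows that do not move let the fingers close, or fill a call up. It gives the time, the measured TCP pose, the force, the opening and the grip force at its end, in the units of the state.
- telemetry.get_obs(): the state, without advancing time (a new reading comes with each control period).
- camera(name): name is "scene" or "top"; returns the picture (384x512x3 uint8, red, green, blue); there is no depth.
- get_calibration(name): a dict with "mtx" (3x3 intrinsics, pixels), "k1" (the pictures are not rectified: a ray, as slopes to the right and down, at radius r is drawn at 1 + k1 r^2 times it, then the intrinsics apply), "T" (4x4, takes a point from camera to world coordinates). Camera axes: x right, y down, z forward; pixel columns grow to the right and rows downward; lengths in mm; the calibration is good to about 2 mm. A picture is of the moment at which its call begins. get_calibration takes no time and is no camera call.
- manip.close_job(): hands the job in; it is judged then, once.
The state is a dict: "clock": time; "joints": joint angles; "qd": joint speeds; "tau": joint torques, N m; "tool_pos": TCP position; "orientation": TCP orientation; "wrist_force": force on the tool from outside, world axes, zero at the start; "moment": the same for the moment, N m; "width": opening from 0.0 (shut) to 1.0 (fully open); "grip_force": force on a finger pad.
Only numpy, scipy, OpenCV 4.12 (cv2) and the standard library are available. Lean on these libraries where they do the work, as an engineer would, in place of code of your own. Each camera call takes 0.05 s, during which the arm holds its last target. There are 200 camera calls.

TASK

Put the loaf tins away in the wooden bakeware box: raise its lid and press the folding stay at its left side straight past centre so that it locks, then stack every tin that is there in one upright pile inside, between the four guide posts and lying lengthwise from side to side of the box, the bottom tin shifted towards the box's left wall, the next one towards the right, and so on in turn (about 2 cm off the middle each way), each resting on the rim of the one below. Only when all are in, break the stay's knee and lower the lid fully shut without slamming it; knock nothing over.

Things in the scene. Friction and masses are not known exactly. Their poses are not given: they have to be found in the camera images.
- chest: Wooden bakeware box with a hood lid, shut at the start, fixed to the counter: base 190 mm deep (x), 232 mm wide (y), walls 8 mm thick and 65 mm high, floor 8 mm thick (inside 174 by 216 mm). Origin: centre of the underside, about 3 mm below z = 0; x points from the front (handle side, towards the robot) to the hinge at the back, y to its left, z up.
- pile_mid (a point): Point on the box's inner floor midway between the four round wooden guide posts (10 mm thick, tops 117 mm above the box's underside), where the middle of the pile belongs; it lies 18 mm to the front of the box's middle. The posts stand 48 mm before and behind it (86 mm clear) and 80 mm to its left and right, so they flank the tins' ends only.
- lid_hinge (a point): Point on the hinge axis (along the box's y), at the middle of the base's upper back edge, 65 mm above the underside. The hinge line is stiff: the lid stays at about any angle where it is left (about 5 N at the bar move it).
- lid (a joint): Lid angle in rad: 0 fully shut, grows as the lid rises; with the stay straight it stands at about 1.53 and goes no higher. From about 1.2 on, pressing the stay's knob straight lifts it the rest of the way. The lid is a hood 64 mm high, 190 mm deep, 8 mm walls.
- lid_bar (a point): Middle of the round steel bar handle on the lid's front face: bar 10 mm thick, along the box's y, 110 mm long between its two posts (free length 100 mm), axis 36 mm out from the face and 46 mm above the lid's lower edge (the lid is 64 mm high). It is 231 mm from the hinge axis; with the lid up the posts point down from it.
- stay_foot (a point): Point on the pivot axis (along y) of the stay's lower strap on the left outer wall of the base, taken level in y with stay_knob. The stay is two steel straps of 88 mm each, joined by a knee pin, on the left outer side of the box; the upper strap is pinned to the lid's left side.
- stay_knob (a point): Centre of the black round knob on the knee pin, 16 mm thick, 44 mm long along y, 52 mm outside the box's left wall; moves on a circle of 88 mm about stay_foot. Lid down: knee folded to the front. Lid raised: press it back (away from the robot) and down along its circle, through straight to a stop 9 mm on, where it locks; about 5 N to the front and up breaks it.
- stay_knee (a joint): Knee angle in rad: 0 folded as with the lid shut, 2.36 when the two straps are in line, locked from about 2.46 on, its stop at 2.56. Once broken it folds as the lid sinks; drawing the knob on to the front lowers the lid with it (1.45 at a lid angle of about 1.1).
- tin0_c (a point): Centre (half-way up) of a shallow bare metal loaf tin, open on top: 160 mm long (its y), 66 mm wide over the rim lip (its x), 28 mm high (its z up), lip 9 mm wide and 4 mm thick at the top, body below it 58 mm wide; about 0.16 kg. The four tins are alike; some may be absent. They start upright on the black cooktop, z = 0.
- tin1_c (a point): Centre (half-way up) of a shallow bare metal loaf tin, open on top: 160 mm long (its y), 66 mm wide over the rim lip (its x), 28 mm high (its z up), lip 9 mm wide and 4 mm thick at the top, body below it 58 mm wide; about 0.16 kg. The four tins are alike; some may be absent. They start upright on the black cooktop, z = 0.
- tin2_c (a point): Centre (half-way up) of a shallow bare metal loaf tin, open on top: 160 mm long (its y), 66 mm wide over the rim lip (its x), 28 mm high (its z up), lip 9 mm wide and 4 mm thick at the top, body below it 58 mm wide; about 0.16 kg. The four tins are alike; some may be absent. They start upright on the black cooktop, z = 0.
- tin3_c (a point): Centre (half-way up) of a shallow bare metal loaf tin, open on top: 160 mm long (its y), 66 mm wide over the rim lip (its x), 28 mm high (its z up), lip 9 mm wide and 4 mm thick at the top, body below it 58 mm wide; about 0.16 kg. The four tins are alike; some may be absent. They start upright on the black cooktop, z = 0.
- canister: Cream canister with a wooden lid, 87 mm wide, 120 mm high; stands upright, origin at the centre of its underside, z axis up; not part of the job.
- mill: Wooden pepper mill, 58 mm wide, 170 mm high; stands upright, origin at the centre of its underside, z axis up; not part of the job.
- jam: Glass jar with a red lid, 65 mm wide, 97 mm high; stands upright, origin at the centre of its underside, z axis up; not part of the job.
- spice: Slim dark spice jar, 40 mm wide, 94 mm high, standing among the tins; stands upright, origin at the centre of its underside, z axis up; not part of the job.
- soap: Tall yellow dish soap bottle, 199 mm high; stands upright, origin at the centre of its underside, z axis up; not part of the job.
- rack_jar: Honey jar with a dark lid, 65 mm wide, 86 mm high; stands upright, origin at the centre of its underside, z axis up; not part of the job.
There are look-alikes about, which are no part of the job. What is shaped like the part that bears tin1_c but yellow is not meant.

How it is judged:
By the outcome, as a careful person would: the job done as asked, in the order asked, and still so for the second after the job is handed in, with the robot touching nothing.
Of tin0, tin1, tin2, tin3 only 2 to 4 are there at a start; the rules pass over those that are not, and their reading is None.
At some moment in a run one of tin0, tin1, tin2, tin3 may be knocked a few centimetres aside while the robot is not near it.
Once in a run the grip may slacken for a moment while it holds something.
It also fails if it takes over 210 s, if anything falls off the work surface, if the arm or the gripper's body presses on something with over 40 N, if the wrist force passes 120 N, or if a joint passes its speed limit or range.

## Working session

There is one attempt and no reset: what is moved stays moved. The work goes in short steps, Python scripts to look and compute and a tool call to move; the robot and the scene stay as the last step left them, time stands still between calls to the robot, and variables do not carry over. Pictures are saved under pics/ and viewed, at most 14 in all, crops included, and the job is handed in when it is done.

Besides the shell and the picture viewer there is one more tool, called after "Call:" as a command line: name --argument value ..., lists and objects as JSON in quotes. drive_tool: Moves the arm, as the interface text tells. Its arguments: {"type":"object","properties":{"deltas":{"type":"array"},"force":{"type":"number"}},"required":["deltas"]}

```bash
mkdir -p pics; cat > h.py <<'E'
import numpy as np, cv2
from station import telemetry, camera, get_calibration, manip
def snap(n,f):
    im=camera(n); cv2.imwrite(f'pics/{f}.png',im[:,:,::-1]); return im
def ray(n,u,v):
    c=get_calibration(n); K=np.array(c['mtx']);T=np.array(c['T']);k=c['k1']
    d=np.array([(u-K[0,2])/K[0,0],(v-K[1,2])/K[1,1]]); s=d.copy()
    for _ in range(30): s=d/(1+k*(s@s))
    return T[:3,3],T[:3,:3]@np.array([s[0],s[1],1])
def onz(n,u,v,z):
    o,d=ray(n,u,v); return o+d*(z-o[2])/d[2]
def proj(n,p):
    c=get_calibration(n); K=np.array(c['mtx']);T=np.array(c['T'])
    q=T[:3,:3].T@(np.array(p)-T[:3,3]); s=q[:2]/q[2]; s=s*(1+c['k1']*(s@s))
    return np.array([K[0,0]*s[0]+K[0,2],K[1,1]*s[1]+K[1,2]])
def st():
    o=telemetry.get_obs(); print({k:np.round(v,3).tolist() for k,v in o.items() if k in('clock','joints','tool_pos','orientation','wrist_force','width','grip_force')})
E
python3 - <<'E'
from h import *
for n in('scene','top'):
    im=snap(n,n+'0'); cv2.imwrite(f'pics/{n}0b.png',cv2.resize(im[:,:,::-1],(800,600),interpolation=cv2.INTER_CUBIC))
    c=get_calibration(n); print(n,np.round(c['mtx'],1).tolist(),c['k1'],np.round(c['T'],3).tolist())
st()
E
```

```text
scene [[386.8, 0.0, 259.6], [0.0, 386.8, 193.0], [0.0, 0.0, 1.0]] -0.042839038681567625 [[-0.426, -0.438, 0.792, -390.559], [-0.904, 0.223, -0.364, 450.092], [-0.017, -0.871, -0.491, 717.45], [0.0, 0.0, 0.0, 1.0]]
top [[486.3, 0.0, 256.6], [0.0, 486.3, 193.8], [0.0, 0.0, 1.0]] -0.10465895500439178 [[0.013, -0.997, 0.072, 475.746], [-1.0, -0.012, 0.017, -6.204], [-0.016, -0.072, -0.997, 1740.95], [0.0, 0.0, 0.0, 1.0]]
{'clock': 0.1, 'joints': [-1.256, 0.287, 1.578, -0.0, 1.279, -0.15], 'tool_pos': [302.418, -602.808, 230.051], 'orientation': [-0.001, 0.973, 0.23, -0.0], 'wrist_force': [-0.446, 0.318, -0.443], 'grip_force': 0.0, 'width': 0.997}
```

View pics/scene0b.png

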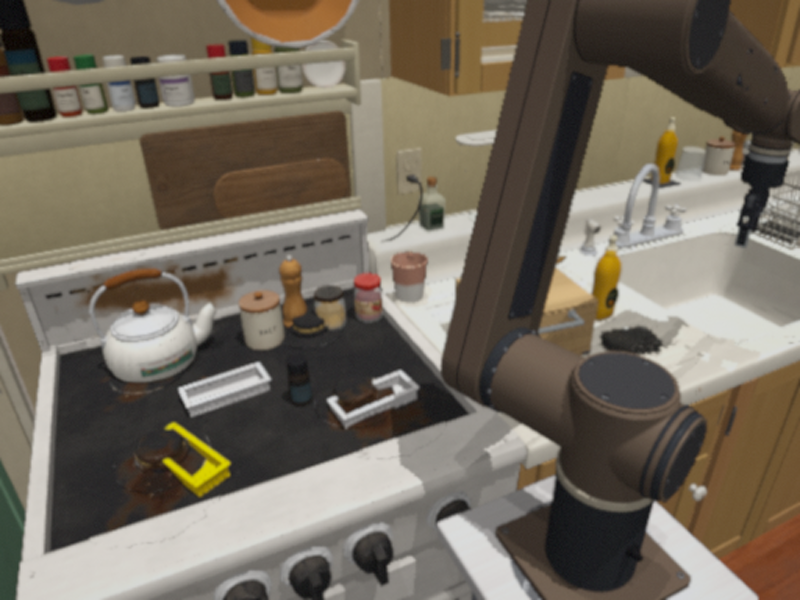

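View pics/top0b.png

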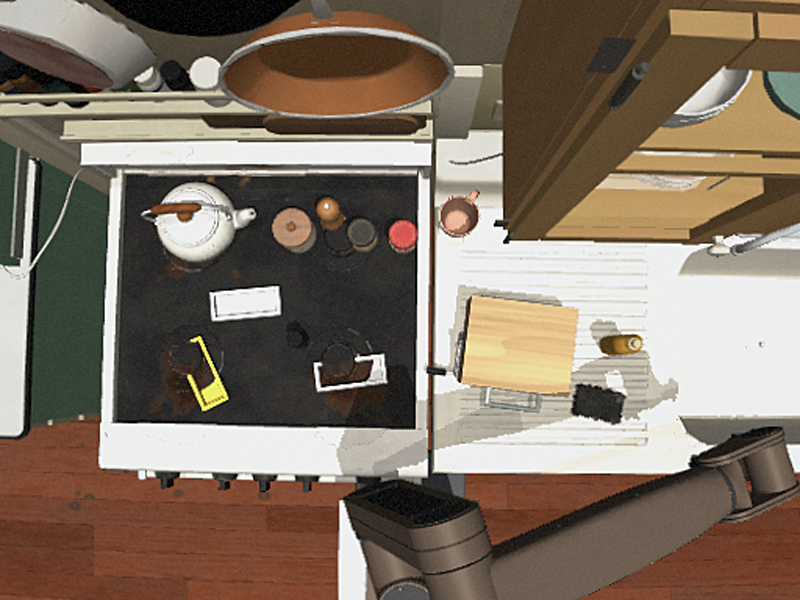

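```bash
python3 - <<'E'
from h import *
im=cv2.imread('pics/top0.png'); hsv=cv2.cvtColor(im,cv2.COLOR_BGR2HSV)
S=1.5625
# lid: wood
m=cv2.inRange(hsv,(8,60,120),(28,190,255)); r=np.zeros_like(m); r[180:260,290:375]=m[180:260,290:375]
c=max(cv2.findContours(r,0,2)[0],key=cv2.contourArea); b=cv2.minAreaRect(c); print('lid',b)
for p in cv2.boxPoints(b): print(np.round(p,1),np.round(onz('top',*p,126),1))
print('c',onz('top',*b[0],126))
for z in (0,-3): pass
m=cv2.inRange(hsv,(0,0,150),(180,70,255)); m[:,:78]=0; r=np.zeros_like(m); r[175:262,85:262]=m[175:262,85:262]
for c in cv2.findContours(r,0,2)[0]:
    if cv2.contourArea(c)>60:
        b=cv2.minAreaRect(c); print('tin?',b,np.round([onz('top',*p,28)[:2] for p in cv2.boxPoints(b)],1).tolist(),onz('top',*b[0],28))
a=cv2.resize(im[170:270,190:410],None,fx=3.6,fy=3.6,interpolation=cv2.INTER_CUBIC)
cv2.imwrite('pics/c1.png',a)
print(im[200:262,276:300].min(axis=2).min())
for n,u,v,z in[('jar',298/S,335/S,94),('soap',634/S,343/S,199),('soapb',615/S,345/S,0),('knob',437/S,371/S,60)]: print(n,onz(('top'),u,v,z))
E
```

```text
lid ((332.73846435546875, 221.09231567382812), (70.20365905761719, 57.304046630859375), 7.125016689300537)
[294.4 245.2] [ 423.3 -106.   126. ]
[301.5 188.3] [ 612.2 -128.1  126. ]
[371.1 197. ] [ 585.8 -361.   126. ]
[364.  253.9] [ 396.8 -337.2  126. ]
c [ 504.26401654 -232.72037623  126.        ]
tin? ((223.58998107910156, 237.62997436523438), (19.516149520874023, 45.39625930786133), 81.8698959350586) [[464.6, 221.5], [489.4, 63.2], [421.8, 52.6], [396.9, 210.5]] [443.19755145 136.82874264  28.        ]
tin? ((156.65164184570312, 193.6680145263672), (18.46929168701172, 44.8151969909668), 84.80557250976562) [[620.1, 463.1], [636.3, 302.4], [570.9, 294.8], [554.4, 455.0]] [595.39615665 378.49089132  28.        ]
0
jar [521.51284988 244.68235944  94.        ]
soap [ 510.29112601 -456.23151137  199.        ]
soapb [ 509.74528027 -469.97803374    0.        ]
knob [447.05318806 -59.27782521  60.        ]
```

View pics/c1.png

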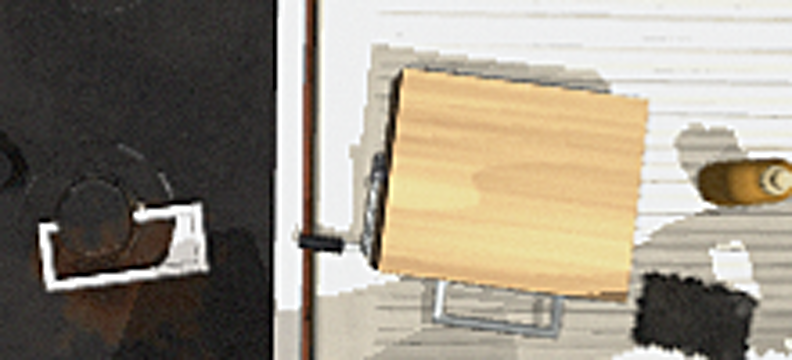

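Two bare tins lie on the cooktop, at about px (157,194) and (224,238) in the top view. The yellow one at (132,239) is the look-alike. The box's lid centre is at px (333,221), the knob at (279,237) and the bar at about (325,256). I'll turn the tool and move above the bar.

Call:
drive_tool --deltas '[{"rz": -1.14, "fingers": -0.3}, {"rz": -1.14, "fingers": -0.3}, {"rz": -1.14, "fingers": -0.3}, {"rz": -1.14, "fingers": -0.3}, {"rz": -1.14, "fingers": -0.3}]' --force 40

```text
schema error: expected keys rx, ry, rz, dx, dy, dz, fingers
```

Call:
drive_tool --deltas '[{"rz": -1.14, "fingers": -0.3}, {"rz": -1.14, "fingers": -0.3}, {"rz": -1.14, "fingers": -0.3}, {"rz": -1.14, "fingers": -0.3}, {"rz": -1.11, "fingers": -0.3}]'

```text
schema error: expected keys rx, ry, rz, dx, dy, dz, fingers
```

Call:
drive_tool --deltas '[{"dx": 26, "dy": 2, "dz": 4, "fingers": -0.3}, {"dx": 26, "dy": 2, "dz": 4, "fingers": -0.3}, {"dx": 26, "dy": 2, "dz": 4, "fingers": -0.3}, {"dx": 26, "dy": 2, "dz": 4, "fingers": -0.3}, {"dx": 26, "dy": 2, "dz": 4, "fingers": -0.3}]'

```text
schema error: expected keys rx, ry, rz, dx, dy, dz, fingers
```

Call:
drive_tool --deltas '[{"dx": 26, "dy": 2, "dz": 4, "fingers": -0.3}, {"dx": 26, "dy": 2, "dz": 4, "fingers": -0.3}, {"dx": 26, "dy": 2, "dz": 4, "fingers": -0.3}, {"dx": 26, "dy": 2, "dz": 4, "fingers": -0.3}, {"dx": 26, "dy": 2, "dz": 4, "fingers": -0.3}]'

```text
schema error: expected keys rx, ry, rz, dx, dy, dz, fingers
```

Call:
drive_tool --deltas '[{"dx": 26, "dy": 2, "dz": 4, "fingers": -0.3}, {"dx": 26, "dy": 2, "dz": 4, "fingers": -0.3}, {"dx": 26, "dy": 2, "dz": 4, "fingers": -0.3}, {"dx": 26, "dy": 2, "dz": 4, "fingers": -0.3}, {"fingers": -0.3}]'

```text
schema error: expected keys rx, ry, rz, dx, dy, dz, fingers
```

```bash
cat >> h.py <<'E'
from scipy.spatial.transform import Rotation as R
YAW=-0.1143; C=np.array([504.3,-232.7,-3.])
def bx(x,y,z): return C+R.from_euler('z',YAW).apply([x,y,z])
def tobox(p): return R.from_euler('z',-YAW).apply(np.array(p)-C)
def down(ang): # tool x at world angle ang, pointing down
    return R.from_euler('z',ang)*R.from_euler('x',np.pi)
def delta(p,Rt=None):
    o=telemetry.get_obs(); q=np.array(o['orientation']); Rc=R.from_quat(q[[1,2,3,0]])
    rv=np.zeros(3) if Rt is None else (Rc.inv()*Rt).as_rotvec()
    print('shift old axes',np.round(Rc.inv().apply(np.array(p)-o['tool_pos']),1),'turn(5deg)',np.round(np.degrees(rv)/5,2))
    if Rt is not None: print('shift new axes',np.round(Rt.inv().apply(np.array(p)-o['tool_pos']),1))
E
python3 - <<'E'
from h import *
st(); p=bx(-131,0,111); p[2]-=19; print(p); delta(p,down(np.pi/2+YAW))
for z in (300,400,500,600): print(z,onz('top',512/1.5625,240/1.5625,z))
im=snap('top','t1'); cv2.imwrite('pics/t1c.png',cv2.resize(im[170:270,190:410,::-1],None,fx=3.6,fy=3.6,interpolation=cv2.INTER_CUBIC))
E
```

```text
{'clock': 0.1, 'joints': [-1.256, 0.287, 1.578, -0.0, 1.279, -0.15], 'tool_pos': [302.418, -602.808, 230.051], 'orientation': [-0.001, 0.973, 0.23, -0.0], 'wrist_force': [-0.446, 0.318, -0.443], 'grip_force': 0.0, 'width': 0.997}
[ 374.15479287 -217.7592818    89.        ]
shift old axes [ 236.7 -311.7  141.8] turn(5deg) [ -0.02  -0.02 -11.36]
shift new axes [390.7  27.4 141.1]
300 [ 702.55876393 -192.90502546  300.        ]
400 [ 686.81829582 -179.94821954  400.        ]
500 [ 671.0778277  -166.99141363  500.        ]
600 [ 655.33735958 -154.03460772  600.        ]
```

Call:
drive_tool --deltas '[{"rx": 0, "ry": 0, "rz": -1.14, "dx": 0, "dy": 0, "dz": 0, "fingers": -0.3}, {"rx": 0, "ry": 0, "rz": -1.14, "dx": 0, "dy": 0, "dz": 0, "fingers": -0.3}, {"rx": 0, "ry": 0, "rz": -1.14, "dx": 0, "dy": 0, "dz": 0, "fingers": -0.3}, {"rx": 0, "ry": 0, "rz": -1.14, "dx": 0, "dy": 0, "dz": 0, "fingers": -0.3}, {"rx": 0, "ry": 0, "rz": -1.14, "dx": 0, "dy": 0, "dz": 0, "fingers": -0.3}]' --force 40

```text
clock: 0.57
tool_pos: [302.5, -603.1, 230.7]
orientation: [-0.001, 0.885, 0.465, 0.0]
wrist_force: [-0.2, -0.1, 0.8]
width: 0.349
grip_force: 0.0
```

Call:
drive_tool --deltas '[{"rx": 0, "ry": 0, "rz": -1.14, "dx": 0, "dy": 0, "dz": 0, "fingers": -0.3}, {"rx": 0, "ry": 0, "rz": -1.14, "dx": 0, "dy": 0, "dz": 0, "fingers": -0.3}, {"rx": 0, "ry": 0, "rz": -1.14, "dx": 0, "dy": 0, "dz": 0, "fingers": -0.3}, {"rx": 0, "ry": 0, "rz": -1.14, "dx": 0, "dy": 0, "dz": 0, "fingers": -0.3}, {"rx": 0, "ry": 0, "rz": -1.1, "dx": 0, "dy": 0, "dz": 0, "fingers": -0.3}]'

```text
clock: 0.98
tool_pos: [302.5, -603.1, 230.7]
orientation: [-0.0, 0.745, 0.667, 0.0]
wrist_force: [0.1, 0.3, 0.4]
width: 0.349
grip_force: 0.0
```

Call:
drive_tool --deltas '[{"rx": 0, "ry": 0, "rz": 0, "dx": 26, "dy": 2, "dz": 4, "fingers": -0.3}, {"rx": 0, "ry": 0, "rz": 0, "dx": 26, "dy": 2, "dz": 4, "fingers": -0.3}, {"rx": 0, "ry": 0, "rz": 0, "dx": 26, "dy": 2, "dz": 4, "fingers": -0.3}, {"rx": 0, "ry": 0, "rz": 0, "dx": 26, "dy": 2, "dz": 4, "fingers": -0.3}, {"rx": 0, "ry": 0, "rz": 0, "dx": 26, "dy": 2, "dz": 4, "fingers": -0.3}]'

```text
clock: 1.4
tool_pos: [327.3, -473.9, 210.6]
orientation: [-0.0, 0.747, 0.665, 0.0]
wrist_force: [-0.1, 0.0, -0.3]
width: 0.351
grip_force: 0.0
```

Call:
drive_tool --deltas '[{"rx": 0, "ry": 0, "rz": 0, "dx": 26, "dy": 2, "dz": 4, "fingers": -0.3}, {"rx": 0, "ry": 0, "rz": 0, "dx": 26, "dy": 2, "dz": 4, "fingers": -0.3}, {"rx": 0, "ry": 0, "rz": 0, "dx": 26, "dy": 2, "dz": 4, "fingers": -0.3}, {"rx": 0, "ry": 0, "rz": 0, "dx": 26, "dy": 2, "dz": 4, "fingers": -0.3}, {"rx": 0, "ry": 0, "rz": 0, "dx": 26, "dy": 2, "dz": 4, "fingers": -0.3}]'

```text
clock: 1.82
tool_pos: [352.1, -345.9, 190.8]
orientation: [-0.0, 0.747, 0.665, 0.0]
wrist_force: [0.7, -0.1, 0.3]
width: 0.352
grip_force: 0.0
```

Call:
drive_tool --deltas '[{"rx": 0, "ry": 0, "rz": 0, "dx": 26, "dy": 2, "dz": 4, "fingers": -0.3}, {"rx": 0, "ry": 0, "rz": 0, "dx": 26, "dy": 2, "dz": 4, "fingers": -0.3}, {"rx": 0, "ry": 0, "rz": 0, "dx": 26, "dy": 2, "dz": 4, "fingers": -0.3}, {"rx": 0, "ry": 0, "rz": 0, "dx": 26, "dy": 2, "dz": 4, "fingers": -0.3}, {"rx": 0, "ry": 0, "rz": 0, "dx": 26, "dy": 0, "dz": 4, "fingers": -0.3}]'

```text
clock: 2.23
tool_pos: [375.0, -217.8, 171.0]
orientation: [-0.0, 0.747, 0.665, 0.0]
wrist_force: [0.5, 0.0, -0.1]
width: 0.352
grip_force: 0.0
```

```bash
python3 - <<'E'
from h import *
st(); p=bx(-131,0,111); p[2]-=19; delta(p,down(np.pi/2+YAW))
im=snap('top','t1'); cv2.imwrite('pics/t1c.png',cv2.resize(im[170:290,220:420,::-1],None,fx=4,fy=4,interpolation=cv2.INTER_CUBIC))
E
```

```text
{'clock': 2.233, 'joints': [-0.761, -0.209, 2.202, 0.0, 1.149, -0.646], 'tool_pos': [375.038, -217.793, 170.991], 'orientation': [-0.0, 0.747, 0.665, 0.0], 'wrist_force': [0.472, 0.022, -0.148], 'grip_force': 0.0, 'width': 0.352}
shift old axes [-0.1 -0.9 82. ] turn(5deg) [ 0.   -0.   -0.01]
shift new axes [-0.1 -0.9 82. ]
```

View pics/t1c.png

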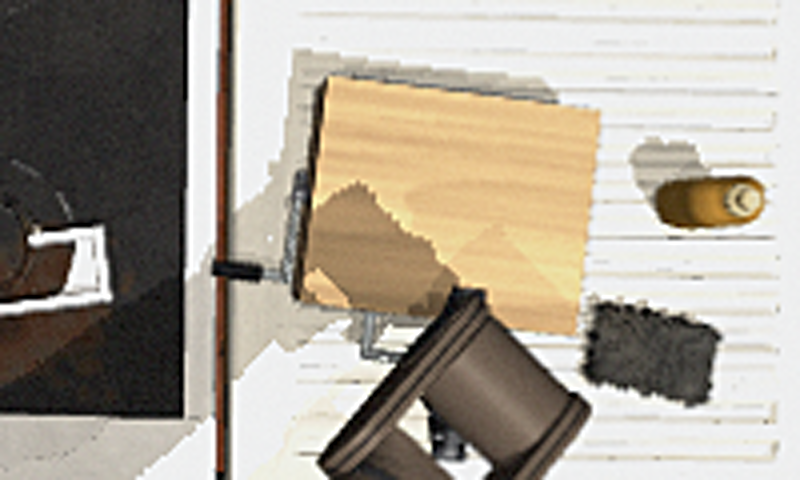

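```bash
python3 - <<'E'
from h import *
print(onz('top',328.3,259.5,108),bx(-131,0,111)); print(proj('top',bx(-131,0,111)),proj('top',[375,-218,171]),proj('top',[375,-218,250]))
E
```

```text
[ 376.16264216 -220.99928224  108.        ] [ 374.15479287 -217.7592818   108.        ]
[327.32831805 260.09356298] [329.93231581 261.07936113] [333.40689418 262.78022158]
```

Call:
drive_tool --deltas '[{"rx": 0, "ry": 0, "rz": 0, "dx": 0, "dy": 0, "dz": 10, "fingers": -0.3}, {"rx": 0, "ry": 0, "rz": 0, "dx": 0, "dy": 0, "dz": 10, "fingers": -0.3}, {"rx": 0, "ry": 0, "rz": 0, "dx": 0, "dy": 0, "dz": 10, "fingers": -0.3}, {"rx": 0, "ry": 0, "rz": 0, "dx": 0, "dy": 0, "dz": 8, "fingers": -0.3}, {"rx": 0, "ry": 0, "rz": 0, "dx": 0, "dy": 0, "dz": 8, "fingers": -0.3}]'

```text
clock: 2.7
tool_pos: [374.5, -219.6, 123.9]
orientation: [-0.001, 0.747, 0.665, -0.0]
wrist_force: [-0.5, -0.5, 0.4]
width: 0.347
grip_force: 0.0
```

Call:
drive_tool --deltas '[{"rx": 0, "ry": 0, "rz": 0, "dx": 0, "dy": 0, "dz": 8, "fingers": -0.3}, {"rx": 0, "ry": 0, "rz": 0, "dx": 0, "dy": 0, "dz": 8, "fingers": -0.3}, {"rx": 0, "ry": 0, "rz": 0, "dx": 0, "dy": 0, "dz": 7, "fingers": -0.3}, {"rx": 0, "ry": 0, "rz": 0, "dx": 0, "dy": 0, "dz": 7, "fingers": -0.3}, {"rx": 0, "ry": 0, "rz": 0, "dx": 0, "dy": 0, "dz": 6, "fingers": -0.3}]'

```text
clock: 3.12
tool_pos: [374.9, -219.1, 88.5]
orientation: [-0.0, 0.747, 0.665, -0.0]
wrist_force: [0.3, 0.7, -0.4]
width: 0.345
grip_force: 0.0
```

Call:
drive_tool --deltas '[{"rx": 0, "ry": 0, "rz": 0, "dx": 0, "dy": 0, "dz": 0, "fingers": -0.8}, {"rx": 0, "ry": 0, "rz": 0, "dx": 0, "dy": 0, "dz": 0, "fingers": -1}, {"rx": 0, "ry": 0, "rz": 0, "dx": 0, "dy": 0, "dz": 0, "fingers": -1}, {"rx": 0, "ry": 0, "rz": 0, "dx": 0, "dy": 0, "dz": 0, "fingers": -1}, {"rx": 0, "ry": 0, "rz": 0, "dx": 0, "dy": 0, "dz": 0, "fingers": -1}]' --force 30

```text
clock: 3.53
tool_pos: [374.0, -218.7, 88.7]
orientation: [-0.001, 0.746, 0.666, -0.001]
wrist_force: [-4.9, 0.3, -3.2]
width: 0.103
grip_force: 29.2
```

```bash
python3 - <<'E'
from h import *
def tcp(th,ph): a=2.941-th; return np.array([231*np.cos(a)+19*np.sin(ph),231*np.sin(a)-19*np.cos(ph)])
N=40;T=np.linspace(0,1.3,N+1);P=np.linspace(0,0.7,N+1)
for c in range(8):
    out=[]
    for i in range(5*c,5*c+5):
        d=tcp(T[i+1],P[i+1])-tcp(T[i],P[i]);ph=(P[i]+P[i+1])/2
        y=np.array([np.cos(ph),np.sin(ph)]);z=np.array([np.sin(ph),-np.cos(ph)])
        out.append((round(d@y,1),round(d@z,1)))
    print(c,round(-np.degrees(P[1])/5,2),out, np.round(tcp(T[5*c+5],P[5*c+5]),1))
E
```

```text
0 -0.2 [(np.float64(2.0), np.float64(-7.3)), (np.float64(2.4), np.float64(-7.2)), (np.float64(2.7), np.float64(-7.1)), (np.float64(3.1), np.float64(-7.0)), (np.float64(3.4), np.float64(-6.8))] [-214.3   63.1]
1 -0.2 [(np.float64(3.8), np.float64(-6.7)), (np.float64(4.1), np.float64(-6.5)), (np.float64(4.4), np.float64(-6.3)), (np.float64(4.7), np.float64(-6.1)), (np.float64(5.0), np.float64(-5.9))] [-196.5   97.2]
2 -0.2 [(np.float64(5.3), np.float64(-5.6)), (np.float64(5.6), np.float64(-5.4)), (np.float64(5.8), np.float64(-5.1)), (np.float64(6.1), np.float64(-4.8)), (np.float64(6.3), np.float64(-4.5))] [-173.5  128.4]
3 -0.2 [(np.float64(6.5), np.float64(-4.2)), (np.float64(6.8), np.float64(-3.9)), (np.float64(6.9), np.float64(-3.6)), (np.float64(7.1), np.float64(-3.2)), (np.float64(7.3), np.float64(-2.9))] [-145.8  155.8]
4 -0.2 [(np.float64(7.4), np.float64(-2.5)), (np.float64(7.5), np.float64(-2.2)), (np.float64(7.6), np.float64(-1.8)), (np.float64(7.7), np.float64(-1.5)), (np.float64(7.8), np.float64(-1.1))] [-114.2  178.8]
5 -0.2 [(np.float64(7.8), np.float64(-0.7)), (np.float64(7.8), np.float64(-0.3)), (np.float64(7.8), np.float64(0.0)), (np.float64(7.8), np.float64(0.4)), (np.float64(7.8), np.float64(0.8))] [-79.4 196.8]
6 -0.2 [(np.float64(7.7), np.float64(1.2)), (np.float64(7.7), np.float64(1.5)), (np.float64(7.6), np.float64(1.9)), (np.float64(7.5), np.float64(2.3)), (np.float64(7.4), np.float64(2.6))] [-42.3 209.2]
7 -0.2 [(np.float64(7.2), np.float64(3.0)), (np.float64(7.1), np.float64(3.3)), (np.float64(6.9), np.float64(3.6)), (np.float64(6.7), np.float64(4.0)), (np.float64(6.5), np.float64(4.3))] [ -4.  215.9]
```

Call:
drive_tool --deltas '[{"rx": -0.2, "ry": 0, "rz": 0, "dx": 0, "dy": 2.0, "dz": -7.3, "fingers": -1}, {"rx": -0.2, "ry": 0, "rz": 0, "dx": 0, "dy": 2.4, "dz": -7.2, "fingers": -1}, {"rx": -0.2, "ry": 0, "rz": 0, "dx": 0, "dy": 2.7, "dz": -7.1, "fingers": -1}, {"rx": -0.2, "ry": 0, "rz": 0, "dx": 0, "dy": 3.1, "dz": -7.0, "fingers": -1}, {"rx": -0.2, "ry": 0, "rz": 0, "dx": 0, "dy": 3.4, "dz": -6.8, "fingers": -1}]'

```text
clock: 3.95
tool_pos: [385.7, -220.0, 125.1]
orientation: [0.031, 0.745, 0.665, 0.028]
wrist_force: [-7.0, -1.0, -3.7]
width: 0.104
grip_force: 29.3
```

Call:
drive_tool --deltas '[{"rx": -0.2, "ry": 0, "rz": 0, "dx": 0, "dy": 3.8, "dz": -6.7, "fingers": -1}, {"rx": -0.2, "ry": 0, "rz": 0, "dx": 0, "dy": 4.1, "dz": -6.5, "fingers": -1}, {"rx": -0.2, "ry": 0, "rz": 0, "dx": 0, "dy": 4.4, "dz": -6.3, "fingers": -1}, {"rx": -0.2, "ry": 0, "rz": 0, "dx": 0, "dy": 4.7, "dz": -6.1, "fingers": -1}, {"rx": -0.2, "ry": 0, "rz": 0, "dx": 0, "dy": 5.0, "dz": -5.9, "fingers": -1}]'

```text
clock: 4.37
tool_pos: [402.3, -221.9, 159.0]
orientation: [0.062, 0.743, 0.664, 0.056]
wrist_force: [-14.8, 0.4, 1.1]
width: 0.1
grip_force: 29.5
```

```bash
python3 - <<'E'
from h import *
st(); p=telemetry.get_obs()['tool_pos']; print(tobox(p)-[95,0,65])
E
```

```text
{'clock': 4.367, 'joints': [-0.783, -0.221, 2.242, 0.124, 0.994, -0.733], 'tool_pos': [402.337, -221.874, 158.963], 'orientation': [0.062, 0.743, 0.664, 0.056], 'wrist_force': [-14.778, 0.381, 1.11], 'grip_force': 29.509, 'width': 0.1}
[-197.53243323   -0.87411605   96.96325059]
```

Call:
drive_tool --deltas '[{"rx": -0.2, "ry": 0, "rz": 0, "dx": 0, "dy": 4.8, "dz": -5.8, "fingers": -1}, {"rx": -0.2, "ry": 0, "rz": 0, "dx": 0, "dy": 5.0, "dz": -5.6, "fingers": -1}, {"rx": -0.2, "ry": 0, "rz": 0, "dx": 0, "dy": 5.3, "dz": -5.3, "fingers": -1}, {"rx": -0.2, "ry": 0, "rz": 0, "dx": 0, "dy": 5.7, "dz": -5.0, "fingers": -1}, {"rx": -0.2, "ry": 0, "rz": 0, "dx": 0, "dy": 6.1, "dz": -4.6, "fingers": -1}]'

```text
clock: 4.78
tool_pos: [424.2, -224.4, 191.1]
orientation: [0.095, 0.74, 0.661, 0.086]
wrist_force: [-10.3, 1.5, 0.6]
width: 0.106
grip_force: 29.3
```

Call:
drive_tool --deltas '[{"rx": -0.2, "ry": 0, "rz": 0, "dx": 0, "dy": 6.5, "dz": -4.2, "fingers": -1}, {"rx": -0.2, "ry": 0, "rz": 0, "dx": 0, "dy": 6.8, "dz": -3.9, "fingers": -1}, {"rx": -0.2, "ry": 0, "rz": 0, "dx": 0, "dy": 6.9, "dz": -3.6, "fingers": -1}, {"rx": -0.2, "ry": 0, "rz": 0, "dx": 0, "dy": 7.1, "dz": -3.2, "fingers": -1}, {"rx": -0.2, "ry": 0, "rz": 0, "dx": 0, "dy": 7.3, "dz": -2.9, "fingers": -1}]'

```text
clock: 5.2
tool_pos: [452.8, -227.8, 220.2]
orientation: [0.129, 0.734, 0.656, 0.115]
wrist_force: [-13.3, 2.9, 7.7]
width: 0.099
grip_force: 30.8
```

```bash
python3 - <<'E'
from h import *
st(); p=telemetry.get_obs()['tool_pos']; print(tobox(p)-[95,0,65])
E
```

```text
{'clock': 5.2, 'joints': [-0.773, -0.264, 2.18, 0.257, 0.963, -0.78], 'tool_pos': [452.759, -227.758, 220.178], 'orientation': [0.129, 0.734, 0.656, 0.115], 'wrist_force': [-13.272, 2.866, 7.661], 'grip_force': 30.752, 'width': 0.099}
[-146.76873748   -0.96836163  158.17811283]
```

Call:
drive_tool --deltas '[{"rx": -0.2, "ry": 0, "rz": 0, "dx": 0, "dy": 7.2, "dz": -3.0, "fingers": -1}, {"rx": -0.2, "ry": 0, "rz": 0, "dx": 0, "dy": 7.4, "dz": -2.6, "fingers": -1}, {"rx": -0.2, "ry": 0, "rz": 0, "dx": 0, "dy": 7.5, "dz": -2.2, "fingers": -1}, {"rx": -0.2, "ry": 0, "rz": 0, "dx": 0, "dy": 7.6, "dz": -1.9, "fingers": -1}, {"rx": -0.2, "ry": 0, "rz": 0, "dx": 0, "dy": 7.7, "dz": -1.5, "fingers": -1}]'

```text
clock: 5.62
tool_pos: [484.1, -231.4, 244.7]
orientation: [0.162, 0.728, 0.65, 0.144]
wrist_force: [-5.3, 1.3, 0.6]
width: 0.106
grip_force: 29.2
```

Call:
drive_tool --deltas '[{"rx": -0.2, "ry": 0, "rz": 0, "dx": 0, "dy": 7.8, "dz": -1.0, "fingers": -1}, {"rx": -0.2, "ry": 0, "rz": 0, "dx": 0, "dy": 7.8, "dz": -0.6, "fingers": -1}, {"rx": -0.2, "ry": 0, "rz": 0, "dx": 0, "dy": 7.8, "dz": -0.2, "fingers": -1}, {"rx": -0.2, "ry": 0, "rz": 0, "dx": 0, "dy": 7.8, "dz": 0.3, "fingers": -1}, {"rx": -0.2, "ry": 0, "rz": 0, "dx": 0, "dy": 7.8, "dz": 0.7, "fingers": -1}]'

```text
clock: 6.03
tool_pos: [518.6, -235.4, 262.4]
orientation: [0.194, 0.72, 0.643, 0.173]
wrist_force: [-4.8, 1.9, 0.8]
width: 0.103
grip_force: 30.8
```

```bash
python3 - <<'E'
from h import *
st(); p=telemetry.get_obs()['tool_pos']; print(tobox(p)-[95,0,65])
E
```

```text
{'clock': 6.033, 'joints': [-0.736, -0.224, 2.105, 0.396, 0.86, -0.822], 'tool_pos': [518.553, -235.387, 262.35], 'orientation': [0.194, 0.72, 0.643, 0.173], 'wrist_force': [-4.843, 1.851, 0.775], 'grip_force': 30.783, 'width': 0.103}
[-80.53347075  -1.04431145 200.35041   ]
```

Call:
drive_tool --deltas '[{"rx": -0.2, "ry": 0, "rz": 0, "dx": 0, "dy": 7.7, "dz": 1.1, "fingers": -1}, {"rx": -0.2, "ry": 0, "rz": 0, "dx": 0, "dy": 7.7, "dz": 1.5, "fingers": -1}, {"rx": -0.2, "ry": 0, "rz": 0, "dx": 0, "dy": 7.6, "dz": 1.9, "fingers": -1}, {"rx": -0.2, "ry": 0, "rz": 0, "dx": 0, "dy": 7.5, "dz": 2.3, "fingers": -1}, {"rx": -0.2, "ry": 0, "rz": 0, "dx": 0, "dy": 7.4, "dz": 2.6, "fingers": -1}]'

```text
clock: 6.45
tool_pos: [556.0, -239.7, 273.8]
orientation: [0.225, 0.711, 0.635, 0.201]
wrist_force: [-4.3, 3.3, 1.4]
width: 0.103
grip_force: 31.5
```

Call:
drive_tool --deltas '[{"rx": -0.2, "ry": 0, "rz": 0, "dx": 0, "dy": 7.2, "dz": 3.0, "fingers": -1}, {"rx": -0.2, "ry": 0, "rz": 0, "dx": 0, "dy": 7.1, "dz": 3.3, "fingers": -1}, {"rx": -0.2, "ry": 0, "rz": 0, "dx": 0, "dy": 6.9, "dz": 3.6, "fingers": -1}, {"rx": -0.2, "ry": 0, "rz": 0, "dx": 0, "dy": 6.7, "dz": 4.0, "fingers": -1}, {"rx": 0, "ry": 0, "rz": 0, "dx": 0, "dy": 0, "dz": 0, "fingers": -1}]'

```text
clock: 6.87
tool_pos: [587.1, -243.3, 278.7]
orientation: [0.25, 0.703, 0.627, 0.223]
wrist_force: [2.9, 3.0, 0.1]
width: 0.1
grip_force: 31.6
```

```bash
python3 - <<'E'
from h import *
st(); p=telemetry.get_obs()['tool_pos']; print(tobox(p)-[95,0,65])
im=snap('scene','s1'); cv2.imwrite('pics/s1c.png',cv2.resize(im[120:270,260:460,::-1],None,fx=4,fy=4,interpolation=cv2.INTER_CUBIC))
E
```

```text
{'clock': 6.867, 'joints': [-0.691, -0.132, 2.038, 0.553, 0.716, -0.902], 'tool_pos': [587.108, -243.272, 278.665], 'orientation': [0.25, 0.703, 0.627, 0.223], 'wrist_force': [2.87, 3.0, 0.052], 'grip_force': 31.635, 'width': 0.1}
[-11.52607601  -1.05901038 216.66531902]
```

View pics/s1c.png

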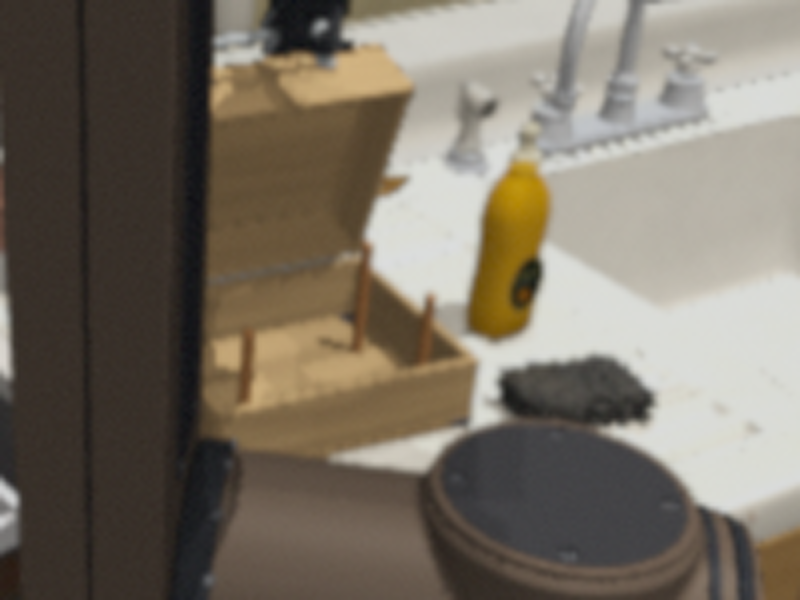

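Call:
drive_tool --deltas '[{"rx": 0, "ry": 0, "rz": 0, "dx": 0, "dy": 0, "dz": 0, "fingers": -0.55}, {"rx": 0, "ry": 0, "rz": 0, "dx": 0, "dy": 0, "dz": 0, "fingers": -0.55}, {"rx": 0, "ry": 0, "rz": 0, "dx": 0, "dy": 0, "dz": -4, "fingers": -0.55}, {"rx": 0, "ry": 0, "rz": 0, "dx": 0, "dy": 0, "dz": -10, "fingers": -0.55}, {"rx": 0, "ry": 0, "rz": 0, "dx": 0, "dy": 0, "dz": -15, "fingers": -0.55}]'

```text
clock: 7.33
tool_pos: [566.7, -241.3, 299.9]
orientation: [0.248, 0.704, 0.627, 0.222]
wrist_force: [-0.8, 0.3, 0.6]
width: 0.228
grip_force: 0.0
```

Call:
drive_tool --deltas '[{"rx": 0, "ry": 0, "rz": 0, "dx": 0, "dy": 0, "dz": -20, "fingers": -0.55}, {"rx": 0, "ry": 0, "rz": 0, "dx": 0, "dy": -10, "dz": -20, "fingers": -0.55}, {"rx": 0.8, "ry": 0, "rz": 0, "dx": 0, "dy": -20, "dz": -10, "fingers": -0.8}, {"rx": 1, "ry": 0, "rz": 0, "dx": 10, "dy": -20, "dz": 0, "fingers": -1}, {"rx": 1, "ry": 0, "rz": 0, "dx": 20, "dy": -20, "dz": 0, "fingers": -1}]'

```text
clock: 7.75
tool_pos: [481.4, -203.2, 300.9]
orientation: [0.163, 0.73, 0.648, 0.142]
wrist_force: [0.1, 0.8, -0.2]
width: -0.006
grip_force: 0.0
```

Call:
drive_tool --deltas '[{"rx": 1, "ry": 0, "rz": 0, "dx": 30, "dy": -20, "dz": 0, "fingers": -1}, {"rx": 1, "ry": 0, "rz": 0, "dx": 30, "dy": -20, "dz": 0, "fingers": -1}, {"rx": 1, "ry": 0, "rz": 0, "dx": 35, "dy": -10, "dz": 0, "fingers": -1}, {"rx": 1, "ry": 0, "rz": 0, "dx": 35, "dy": 0, "dz": 0, "fingers": -1}, {"rx": 0.6, "ry": 0, "rz": 0, "dx": 35, "dy": 0, "dz": 0, "fingers": -1}]'

```text
clock: 8.17
tool_pos: [455.6, -31.2, 283.0]
orientation: [0.014, 0.747, 0.665, 0.011]
wrist_force: [0.5, -0.0, 0.5]
width: 0.002
grip_force: 0.0
```

Call:
drive_tool --deltas '[{"rx": 0, "ry": 0, "rz": 0, "dx": 35, "dy": 0, "dz": 0, "fingers": -1}, {"rx": 0, "ry": 0, "rz": 0, "dx": 35, "dy": 0, "dz": 0, "fingers": -1}, {"rx": 0, "ry": 0, "rz": 0, "dx": 35, "dy": 0, "dz": 0, "fingers": -1}, {"rx": 0, "ry": 0, "rz": 0, "dx": 35, "dy": 0, "dz": 0, "fingers": -1}, {"rx": 0, "ry": 0, "rz": 0, "dx": 35, "dy": 0, "dz": 0, "fingers": -1}]'

```text
clock: 8.58
tool_pos: [475.6, 143.0, 282.5]
orientation: [0.014, 0.747, 0.665, 0.013]
wrist_force: [0.7, -0.1, 0.5]
width: 0.002
grip_force: 0.0
```

```bash
python3 - <<'E'
from h import *
st(); p=telemetry.get_obs()['tool_pos']; print(tobox(p))
im=snap('scene','s2'); a=cv2.resize(im[110:260,250:400,::-1],(600,600),interpolation=cv2.INTER_CUBIC)
im=snap('top','t2');
b=cv2.resize(im[150:275,240:400,::-1],None,fx=5,fy=4.8,interpolation=cv2.INTER_CUBIC)
cv2.imwrite('pics/s2c.png',a);cv2.imwrite('pics/t2c.png',b)
E
```

```text
{'clock': 8.583, 'joints': [0.091, -0.174, 1.965, -0.008, 1.314, 0.209], 'tool_pos': [475.646, 143.029, 282.519], 'orientation': [0.014, 0.747, 0.665, 0.013], 'wrist_force': [0.7, -0.133, 0.461], 'grip_force': 0.0, 'width': 0.002}
[-71.31941775 370.00948026 285.51930637]
```

View pics/s2c.png

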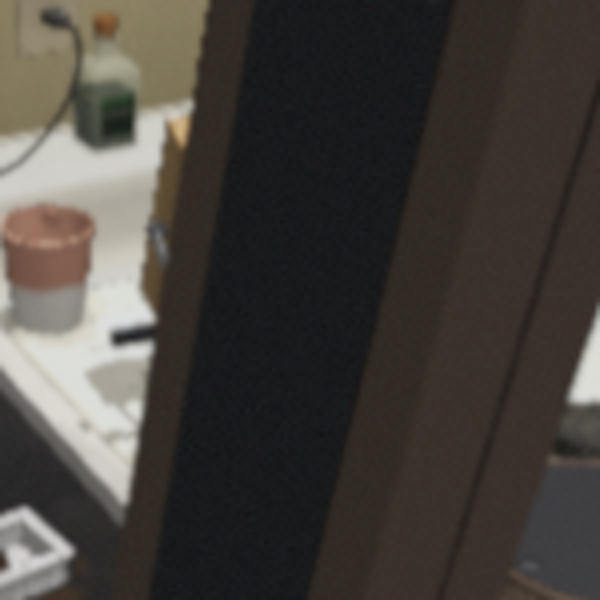

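View pics/t2c.png

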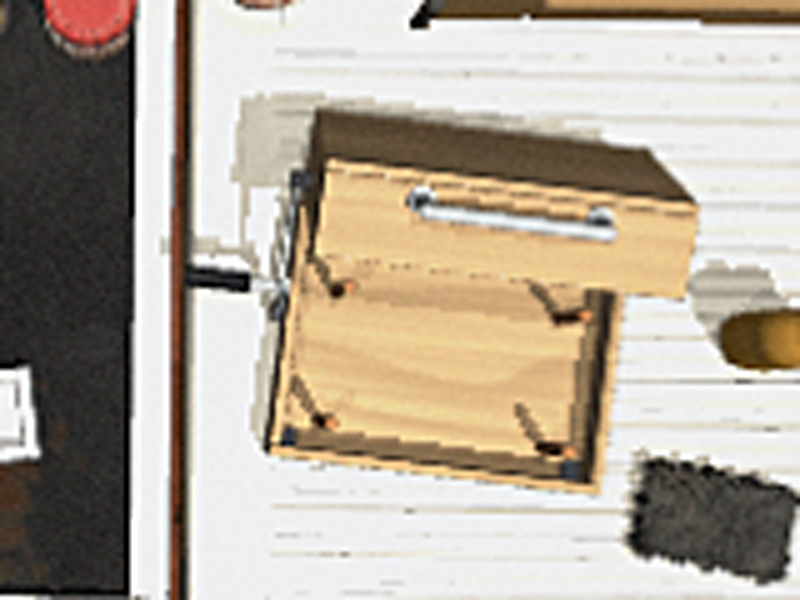

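```bash
python3 - <<'E'
from h import *
def tri(a,b):
    (o1,d1),(o2,d2)=ray('top',*a),ray('scene',*b); d1/=np.linalg.norm(d1);d2/=np.linalg.norm(d2)
    t=np.linalg.lstsq(np.c_[d1,-d2],o2-o1,rcond=None)[0]; p,q=o1+t[0]*d1,o2+t[1]*d2; return (p+q)/2,np.linalg.norm(p-q)
p,e=tri((277.6,207.0),(278,193.8)); print('outer end',p,e,tobox(p))
for z in(110,130,150): print(z,tobox(onz('top',283.8,207.3,z)))
P=[onz('top',u,v,114) for u,v in((308.4,210),(354.6,215.6),(305.2,237.7),(350.3,243.3))]
print(np.round([tobox(x) for x in P],1),np.mean(P,0)); d=P[1]+P[3]-P[0]-P[2]; print('yaw',np.arctan2(d[0],-d[1])*-1)
d=P[0]+P[1]-P[2]-P[3]; print('yaw2',np.arctan2(d[1],d[0]))
for u,v in((294,244.2),(360,252.1)): print(tobox(onz('top',u,v,62)))
print('foot-guess bolts', tobox(onz('top',240+278/5,150+305/4.8,50)), tobox(onz('top',240+298/5,150+182/4.8,200)))
im=cv2.imread('pics/t2.png'); cv2.imwrite('pics/k.png',cv2.resize(im[180:225,275:310],None,fx=12,fy=12,interpolation=cv2.INTER_CUBIC))
E
```

```text
outer end [550.19898356 -48.16283732 114.30519832] 3.2029054418530816 [ 24.55278609 188.56787053 117.30519832]
110 [ 25.79965081 166.22927257 113.        ]
130 [ 24.81863895 166.91025415 133.        ]
150 [ 23.83762709 167.59123574 153.        ]
[[ 27.   83.6 117. ]
 [ 27.8 -72.4 117. ]
 [-66.1  83.  117. ]
 [-65.8 -68.8 117. ]] [ 485.85554497 -224.16913227  114.        ]
yaw 0.11097578833134679
yaw2 -0.13074541541050005
[-93.43354896 114.10780054  65.        ]
[ -92.09560505 -114.91773138   65.        ]
foot-guess bolts [ 12.36130825 120.83415615  53.        ] [ 88.87312165 127.05674746 203.        ]
```

View pics/k.png

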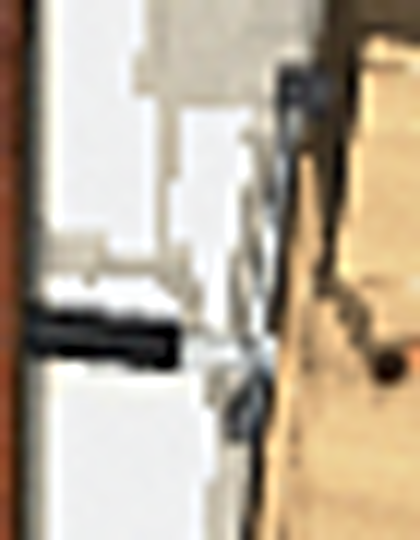

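```bash
python3 - <<'E'
from h import *
delta(bx(25,172,180),down(np.pi/2+YAW)); delta(bx(25,172,99),down(np.pi/2+YAW))
E
```

```text
shift old axes [-200.7   91.9  108.5] turn(5deg) [ 0.42 -0.02  0.05]
shift new axes [-200.1   96.7  105.3]
shift old axes [-200.8   88.9  189.4] turn(5deg) [ 0.42 -0.02  0.05]
shift new axes [-200.1   96.7  186.3]
```

Call:
drive_tool --deltas '[{"rx": 0.42, "ry": 0, "rz": 0, "dx": 0, "dy": 0, "dz": 0, "fingers": -0.1}, {"rx": 0, "ry": 0, "rz": 0, "dx": -20, "dy": 10, "dz": 10, "fingers": -0.1}, {"rx": 0, "ry": 0, "rz": 0, "dx": -22, "dy": 11, "dz": 10, "fingers": -0.1}, {"rx": 0, "ry": 0, "rz": 0, "dx": -22, "dy": 11, "dz": 10, "fingers": -0.1}, {"rx": 0, "ry": 0, "rz": 0, "dx": -22, "dy": 11, "dz": 10, "fingers": -0.1}]'

```text
clock: 9.1
tool_pos: [508.7, 49.4, 241.8]
orientation: [0.0, 0.747, 0.665, -0.0]
wrist_force: [-0.4, -0.9, 0.4]
width: 0.451
grip_force: 0.0
```

Call:
drive_tool --deltas '[{"rx": 0, "ry": 0, "rz": 0, "dx": -24, "dy": 11, "dz": 13, "fingers": -0.1}, {"rx": 0, "ry": 0, "rz": 0, "dx": -24, "dy": 11, "dz": 13, "fingers": -0.1}, {"rx": 0, "ry": 0, "rz": 0, "dx": -24, "dy": 11, "dz": 13, "fingers": -0.1}, {"rx": 0, "ry": 0, "rz": 0, "dx": -22, "dy": 11, "dz": 13, "fingers": -0.1}, {"rx": 0, "ry": 0, "rz": 0, "dx": -20, "dy": 10, "dz": 13, "fingers": -0.1}]'

```text
clock: 9.52
tool_pos: [549.1, -70.9, 176.6]
orientation: [0.0, 0.747, 0.665, -0.0]
wrist_force: [-0.4, 0.1, -0.7]
width: 0.449
grip_force: 0.0
```

```bash
python3 - <<'E'
from h import *
st();delta(bx(25,172,99),down(np.pi/2+YAW))
im=snap('top','t3');cv2.imwrite('pics/t3c.png',cv2.resize(im[175:245,255:335,::-1],None,fx=7,fy=7,interpolation=cv2.INTER_CUBIC))
E
```

```text
{'clock': 9.517, 'joints': [-0.311, 0.072, 1.926, -0.001, 1.143, -0.194], 'tool_pos': [549.116, -70.917, 176.568], 'orientation': [0.0, 0.747, 0.665, -0.0], 'wrist_force': [-0.363, 0.137, -0.658], 'grip_force': 0.0, 'width': 0.449}
shift old axes [ 6.2 -1.1 80.6] turn(5deg) [-0.    0.01 -0.03]
shift new axes [ 6.2 -1.1 80.6]
```

View pics/t3c.png

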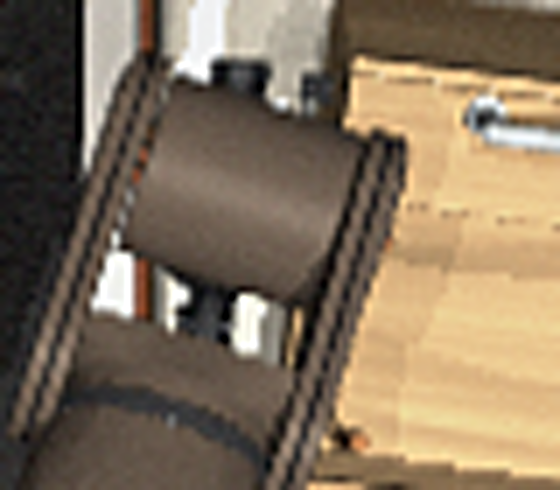

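Call:
drive_tool --deltas '[{"rx": 0, "ry": 0, "rz": 0, "dx": 7, "dy": 0, "dz": 0, "fingers": -0.1}, {"rx": 0, "ry": 0, "rz": 0, "dx": 7, "dy": -1, "dz": 5, "fingers": -0.1}, {"rx": 0, "ry": 0, "rz": 0, "dx": 0, "dy": 0, "dz": 10, "fingers": -0.1}, {"rx": 0, "ry": 0, "rz": 0, "dx": 0, "dy": 0, "dz": 10, "fingers": -0.1}, {"rx": 0, "ry": 0, "rz": 0, "dx": 0, "dy": 0, "dz": 10, "fingers": -0.1}]'

```text
clock: 9.98
tool_pos: [549.3, -53.0, 140.6]
orientation: [-0.0, 0.746, 0.666, -0.001]
wrist_force: [0.1, 1.1, -0.0]
width: 0.446
grip_force: 0.0
```

Call:
drive_tool --deltas '[{"rx": 0, "ry": 0, "rz": 0, "dx": 0, "dy": 0, "dz": 10, "fingers": -0.1}, {"rx": 0, "ry": 0, "rz": 0, "dx": 0, "dy": 0, "dz": 10, "fingers": -0.1}, {"rx": 0, "ry": 0, "rz": 0, "dx": 0, "dy": 0, "dz": 10, "fingers": -0.1}, {"rx": 0, "ry": 0, "rz": 0, "dx": 0, "dy": 0, "dz": 8, "fingers": -0.1}, {"rx": 0, "ry": 0, "rz": 0, "dx": 0, "dy": 0, "dz": 6, "fingers": -0.1}]'

```text
clock: 10.4
tool_pos: [548.9, -53.8, 95.7]
orientation: [-0.001, 0.746, 0.665, -0.001]
wrist_force: [-0.1, 0.1, -0.2]
width: 0.451
grip_force: 0.0
```

Call:
drive_tool --deltas '[{"rx": 0, "ry": 0, "rz": 0, "dx": 0, "dy": 0, "dz": 0, "fingers": -0.5}, {"rx": 0, "ry": 0, "rz": 0, "dx": 0, "dy": 0, "dz": 0, "fingers": -0.7}, {"rx": 0, "ry": 0, "rz": 0, "dx": 0, "dy": 0, "dz": 0, "fingers": -1}, {"rx": 0, "ry": 0, "rz": 0, "dx": 0, "dy": 0, "dz": 0, "fingers": -1}, {"rx": 0, "ry": 0, "rz": 0, "dx": 0, "dy": 0, "dz": 0, "fingers": -1}]' --force 30

```text
clock: 10.82
tool_pos: [549.1, -54.0, 96.9]
orientation: [-0.001, 0.746, 0.665, -0.001]
wrist_force: [-0.0, -0.4, -5.1]
width: 0.175
grip_force: 29.3
```

Call:
drive_tool --deltas '[{"rx": 0, "ry": 0, "rz": 0, "dx": 0, "dy": 5.4, "dz": 1.0, "fingers": -1}, {"rx": 0, "ry": 0, "rz": 0, "dx": 0, "dy": 5.3, "dz": 1.3, "fingers": -1}, {"rx": 0, "ry": 0, "rz": 0, "dx": 0, "dy": 5.2, "dz": 1.7, "fingers": -1}, {"rx": 0, "ry": 0, "rz": 0, "dx": 0, "dy": 0, "dz": 0, "fingers": -1}, {"rx": 0, "ry": 0, "rz": 0, "dx": 0, "dy": 0, "dz": 0, "fingers": -1}]'

```text
clock: 11.23
tool_pos: [564.8, -55.8, 93.6]
orientation: [-0.002, 0.746, 0.666, -0.001]
wrist_force: [-4.4, 0.3, 2.5]
width: 0.172
grip_force: 29.4
```

Call:
drive_tool --deltas '[{"rx": 0, "ry": 0, "rz": 0, "dx": 0, "dy": 5.1, "dz": 2.0, "fingers": -1}, {"rx": 0, "ry": 0, "rz": 0, "dx": 0, "dy": 5.0, "dz": 2.3, "fingers": -1}, {"rx": 0, "ry": 0, "rz": 0, "dx": 0, "dy": 0, "dz": 0, "fingers": -1}, {"rx": 0, "ry": 0, "rz": 0, "dx": 0, "dy": 0, "dz": 0, "fingers": -1}, {"rx": 0, "ry": 0, "rz": 0, "dx": 0, "dy": 0, "dz": 0, "fingers": -1}]'

```text
clock: 11.65
tool_pos: [576.1, -57.1, 89.8]
orientation: [0.0, 0.746, 0.665, 0.0]
wrist_force: [-0.9, 1.0, 2.3]
width: 0.173
grip_force: 29.5
```

Call:
drive_tool --deltas '[{"rx": 0, "ry": 0, "rz": 0, "dx": 0, "dy": 4.8, "dz": 2.6, "fingers": -1}, {"rx": 0, "ry": 0, "rz": 0, "dx": 0, "dy": 2.4, "dz": 1.4, "fingers": -1}, {"rx": 0, "ry": 0, "rz": 0, "dx": 0, "dy": 0, "dz": 0, "fingers": -1}, {"rx": 0, "ry": 0, "rz": 0, "dx": 0, "dy": 0, "dz": 0, "fingers": -1}, {"rx": 0, "ry": 0, "rz": 0, "dx": 0, "dy": 0, "dz": 0, "fingers": -1}]'

```text
clock: 12.07
tool_pos: [583.0, -57.8, 85.0]
orientation: [-0.0, 0.746, 0.665, -0.0]
wrist_force: [-1.0, -0.2, 2.5]
width: 0.166
grip_force: 29.4
```

Call:
drive_tool --deltas '[{"rx": 0, "ry": 0, "rz": 0, "dx": 0, "dy": 2.4, "dz": 1.5, "fingers": -1}, {"rx": 0, "ry": 0, "rz": 0, "dx": 0, "dy": 2.4, "dz": 1.6, "fingers": -1}, {"rx": 0, "ry": 0, "rz": 0, "dx": 0, "dy": 0, "dz": 0, "fingers": -1}, {"rx": 0, "ry": 0, "rz": 0, "dx": 0, "dy": 0, "dz": 0, "fingers": -1}, {"rx": 0, "ry": 0, "rz": 0, "dx": 0, "dy": 0, "dz": 0, "fingers": -1}]'

```text
clock: 12.48
tool_pos: [587.3, -58.4, 81.4]
orientation: [-0.0, 0.746, 0.665, -0.0]
wrist_force: [-1.5, -0.1, 2.0]
width: 0.172
grip_force: 29.7
```

Call:
drive_tool --deltas '[{"rx": 0, "ry": 0, "rz": 0, "dx": 0, "dy": 2.2, "dz": 1.6, "fingers": -1}, {"rx": 0, "ry": 0, "rz": 0, "dx": 0, "dy": 0, "dz": 0, "fingers": -1}, {"rx": 0, "ry": 0, "rz": 0, "dx": 0, "dy": 0, "dz": 0, "fingers": -1}, {"rx": 0, "ry": 0, "rz": 0, "dx": 0, "dy": 0, "dz": 0, "fingers": -1}, {"rx": 0, "ry": 0, "rz": 0, "dx": 0, "dy": 0, "dz": 0, "fingers": -1}]'

```text
clock: 12.9
tool_pos: [589.1, -58.6, 80.0]
orientation: [-0.001, 0.746, 0.665, -0.001]
wrist_force: [-3.1, 1.6, 1.7]
width: 0.171
grip_force: 29.8
```

Call:
drive_tool --deltas '[{"rx": 0, "ry": 0, "rz": 0, "dx": 0, "dy": 2.2, "dz": 1.7, "fingers": -1}, {"rx": 0, "ry": 0, "rz": 0, "dx": 0, "dy": 0, "dz": 0, "fingers": -1}, {"rx": 0, "ry": 0, "rz": 0, "dx": 0, "dy": 0, "dz": 0, "fingers": -1}, {"rx": 0, "ry": 0, "rz": 0, "dx": 0, "dy": 0, "dz": 0, "fingers": -1}, {"rx": 0, "ry": 0, "rz": 0, "dx": 0, "dy": 0, "dz": 0, "fingers": -1}]'

```text
clock: 13.32
tool_pos: [591.5, -58.8, 78.1]
orientation: [-0.001, 0.746, 0.665, -0.001]
wrist_force: [-0.9, 0.6, -0.8]
width: 0.171
grip_force: 29.6
```

Call:
drive_tool --deltas '[{"rx": 0, "ry": 0, "rz": 0, "dx": 0, "dy": 2.2, "dz": 1.7, "fingers": -1}, {"rx": 0, "ry": 0, "rz": 0, "dx": 0, "dy": 0, "dz": 0, "fingers": -1}, {"rx": 0, "ry": 0, "rz": 0, "dx": 0, "dy": 0, "dz": 0, "fingers": -1}, {"rx": 0, "ry": 0, "rz": 0, "dx": 0, "dy": 0, "dz": 0, "fingers": -1}, {"rx": 0, "ry": 0, "rz": 0, "dx": 0, "dy": 0, "dz": 0, "fingers": -1}]'

```text
clock: 13.73
tool_pos: [593.2, -59.0, 76.5]
orientation: [-0.001, 0.746, 0.665, -0.001]
wrist_force: [-3.5, 0.7, 2.1]
width: 0.175
grip_force: 29.8
```

Call:
drive_tool --deltas '[{"rx": 0, "ry": 0, "rz": 0, "dx": 0, "dy": 2.1, "dz": 1.7, "fingers": -1}, {"rx": 0, "ry": 0, "rz": 0, "dx": 0, "dy": 0, "dz": 0, "fingers": -1}, {"rx": 0, "ry": 0, "rz": 0, "dx": 0, "dy": 0, "dz": 0, "fingers": -1}, {"rx": 0, "ry": 0, "rz": 0, "dx": 0, "dy": 0, "dz": 0, "fingers": -1}, {"rx": 0, "ry": 0, "rz": 0, "dx": 0, "dy": 0, "dz": 0, "fingers": -1}]'

```text
clock: 14.15
tool_pos: [595.5, -59.2, 74.9]
orientation: [-0.001, 0.746, 0.665, -0.001]
wrist_force: [-5.4, 1.4, 2.6]
width: 0.171
grip_force: 29.7
```

Call:
drive_tool --deltas '[{"rx": 0, "ry": 0, "rz": 0, "dx": 0, "dy": 2.1, "dz": 1.8, "fingers": -1}, {"rx": 0, "ry": 0, "rz": 0, "dx": 0, "dy": 0, "dz": 0, "fingers": -1}, {"rx": 0, "ry": 0, "rz": 0, "dx": 0, "dy": 0, "dz": 0, "fingers": -1}, {"rx": 0, "ry": 0, "rz": 0, "dx": 0, "dy": 0, "dz": 0, "fingers": -1}, {"rx": 0, "ry": 0, "rz": 0, "dx": 0, "dy": 0, "dz": 0, "fingers": -1}]'

```text
clock: 14.57
tool_pos: [596.6, -59.4, 73.6]
orientation: [-0.002, 0.746, 0.666, -0.002]
wrist_force: [-10.5, 1.4, 6.3]
width: 0.173
grip_force: 30.3
```

Call:
drive_tool --deltas '[{"rx": 0, "ry": 0, "rz": 0, "dx": 0, "dy": 2.1, "dz": 1.8, "fingers": -1}, {"rx": 0, "ry": 0, "rz": 0, "dx": 0, "dy": 0, "dz": 0, "fingers": -1}, {"rx": 0, "ry": 0, "rz": 0, "dx": 0, "dy": 0, "dz": 0, "fingers": -1}, {"rx": 0, "ry": 0, "rz": 0, "dx": 0, "dy": 0, "dz": 0, "fingers": -1}, {"rx": 0, "ry": 0, "rz": 0, "dx": 0, "dy": 0, "dz": 0, "fingers": -1}]'

```text
clock: 14.98
tool_pos: [596.8, -59.4, 73.3]
orientation: [-0.005, 0.746, 0.666, -0.004]
wrist_force: [-18.8, 2.3, 17.0]
width: 0.171
grip_force: 31.4
```

```bash
python3 - <<'E'
from h import *
st();print(tobox(telemetry.get_obs()['tool_pos']))
im=snap('scene','s4');a=cv2.resize(im[110:260,250:400,::-1],(600,600),interpolation=cv2.INTER_CUBIC)
im=snap('top','t4');b=cv2.resize(im[165:245,270:400,::-1],(800,492),interpolation=cv2.INTER_CUBIC)
cv2.imwrite('pics/s4c.png',a);cv2.imwrite('pics/t4c.png',b)
E
```

```text
{'clock': 14.983, 'joints': [-0.267, 0.306, 1.865, -0.002, 0.983, -0.152], 'tool_pos': [596.797, -59.364, 73.275], 'orientation': [-0.005, 0.746, 0.666, -0.004], 'wrist_force': [-18.79, 2.313, 17.004], 'grip_force': 31.436, 'width': 0.171}
[ 72.12390277 182.75456823  76.27491705]
```

View pics/t4c.png

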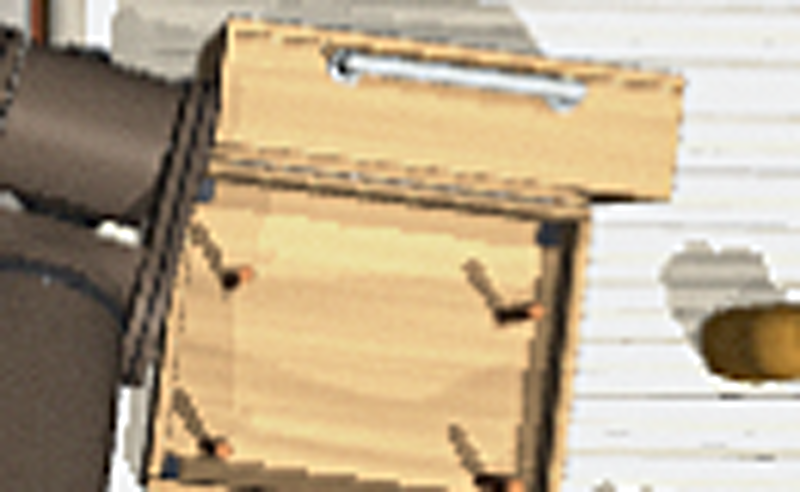

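Call:
drive_tool --deltas '[{"rx": 0, "ry": 0, "rz": 0, "dx": 0, "dy": -1, "dz": 0, "fingers": -0.4}, {"rx": 0, "ry": 0, "rz": 0, "dx": 0, "dy": 0, "dz": 0, "fingers": -0.2}, {"rx": 0, "ry": 0, "rz": 0, "dx": 0, "dy": 0, "dz": 0, "fingers": -0.2}, {"rx": 0, "ry": 0, "rz": 0, "dx": 0, "dy": 0, "dz": -10, "fingers": -0.2}, {"rx": 0, "ry": 0, "rz": 0, "dx": 0, "dy": 0, "dz": -20, "fingers": -0.2}]'

```text
clock: 15.5
tool_pos: [597.8, -59.4, 99.2]
orientation: [-0.002, 0.747, 0.665, -0.002]
wrist_force: [-0.8, -0.5, -0.2]
width: 0.394
grip_force: 0.0
```

Call:
drive_tool --deltas '[{"rx": 0, "ry": 0, "rz": 0, "dx": 5, "dy": 0, "dz": -30, "fingers": -0.2}, {"rx": 0, "ry": 0, "rz": 0, "dx": 10, "dy": 0, "dz": -30, "fingers": -0.2}, {"rx": 0, "ry": 0, "rz": 0, "dx": 25, "dy": 0, "dz": -20, "fingers": 1}, {"rx": 0, "ry": 0, "rz": 0, "dx": 30, "dy": 0, "dz": 0, "fingers": 1}, {"rx": 0, "ry": 0, "rz": 0, "dx": 30, "dy": 0, "dz": 0, "fingers": 1}]'

```text
clock: 15.92
tool_pos: [613.1, 40.0, 185.3]
orientation: [0.002, 0.747, 0.665, 0.002]
wrist_force: [0.5, -0.1, 0.1]
width: 0.816
grip_force: 0.0
```

```bash
cat >> h.py <<'E'
def tins(z=28):
    hsv=cv2.cvtColor(camera('top'),cv2.COLOR_RGB2HSV)
    m=cv2.inRange(hsv,(0,0,150),(180,70,255)); r=np.zeros_like(m); r[160:262,82:262]=m[160:262,82:262]
    out=[]
    for c in cv2.findContours(r,0,2)[0]:
        if cv2.contourArea(c)>60:
            b=cv2.minAreaRect(c); q=np.array([onz('top',*p,z)[:2] for p in cv2.boxPoints(b)])
            e=q[1]-q[0];f=q[2]-q[1]; l,s=(e,f) if np.linalg.norm(e)>np.linalg.norm(f) else (f,e)
            if l[1]<0:l=-l
            print('tin',np.round(q.mean(0),1),'long axis angle',round(np.arctan2(l[1],l[0]),3),round(np.linalg.norm(l),1),round(np.linalg.norm(s),1)); out.append((q.mean(0),np.arctan2(l[1],l[0])))
    return out
E
python3 - <<'E'
from h import *
st(); t=tins()
P=[onz('top',u,v,114) for u,v in((309.8,209.7),(356.1,215.7),(304.9,238.2),(352.9,244.3))]
print(np.mean(P,0),bx(-18,0,0))
for c,a in t: delta([*c,120],down(a))
im=cv2.imread('pics/t4.png')
E
```

```text
{'clock': 15.917, 'joints': [-0.1, 0.192, 1.776, 0.0, 1.167, 0.016], 'tool_pos': [613.143, 40.001, 185.302], 'orientation': [0.002, 0.747, 0.665, 0.002], 'wrist_force': [0.478, -0.059, 0.141], 'grip_force': 0.0, 'width': 0.816}
tin [595.4 379. ] long axis angle 1.671 161.2 65.9
tin [704.5 500.9] long axis angle 1.577 110.1 21.7
[ 484.81909129 -228.53720991  114.        ] [ 486.41745246 -230.64707689   -3.        ]
shift old axes [329.3 -54.5  65.1] turn(5deg) [ 0.05 -0.04 -2.44]
shift new axes [333.6  16.7  63.9]
shift old axes [462.7  40.2  66. ] turn(5deg) [ 0.04 -0.04 -1.36]
shift new axes [454.9  95.1  63.9]
```

Call:
drive_tool --deltas '[{"rx": 0, "ry": 0, "rz": -0.82, "dx": 0, "dy": 0, "dz": 0, "fingers": 1}, {"rx": 0, "ry": 0, "rz": -0.82, "dx": 0, "dy": 0, "dz": 0, "fingers": 1}, {"rx": 0, "ry": 0, "rz": -0.8, "dx": 0, "dy": 0, "dz": 0, "fingers": 1}, {"rx": 0, "ry": 0, "rz": 0, "dx": 30, "dy": 2, "dz": 0, "fingers": 1}, {"rx": 0, "ry": 0, "rz": 0, "dx": 35, "dy": 2, "dz": 0, "fingers": 1}]'

```text
clock: 16.38
tool_pos: [609.4, 103.6, 182.2]
orientation: [0.0, 0.673, 0.74, 0.0]
wrist_force: [0.9, 0.0, -0.1]
width: 0.999
grip_force: 0.0
```

Call:
drive_tool --deltas '[{"rx": 0, "ry": 0, "rz": 0, "dx": 35, "dy": 2, "dz": 5, "fingers": 1}, {"rx": 0, "ry": 0, "rz": 0, "dx": 35, "dy": 2, "dz": 5, "fingers": 1}, {"rx": 0, "ry": 0, "rz": 0, "dx": 35, "dy": 2, "dz": 5, "fingers": 1}, {"rx": 0, "ry": 0, "rz": 0, "dx": 35, "dy": 2, "dz": 5, "fingers": 1}, {"rx": 0, "ry": 0, "rz": 0, "dx": 35, "dy": 2, "dz": 5, "fingers": 1}]'

```text
clock: 16.8
tool_pos: [601.5, 281.7, 156.9]
orientation: [-0.0, 0.672, 0.741, 0.001]
wrist_force: [0.9, -0.3, -0.4]
width: 1.002
grip_force: 0.0
```

Call:
drive_tool --deltas '[{"rx": 0, "ry": 0, "rz": 0, "dx": 34, "dy": 2, "dz": 5, "fingers": 1}, {"rx": 0, "ry": 0, "rz": 0, "dx": 34, "dy": 2, "dz": 10, "fingers": 1}, {"rx": 0, "ry": 0, "rz": 0, "dx": 25, "dy": 1, "dz": 10, "fingers": 1}, {"rx": 0, "ry": 0, "rz": 0, "dx": 0, "dy": 0, "dz": 10, "fingers": 1}, {"rx": 0, "ry": 0, "rz": 0, "dx": 0, "dy": 0, "dz": 0, "fingers": 1}]'

```text
clock: 17.22
tool_pos: [595.4, 373.7, 118.7]
orientation: [-0.001, 0.671, 0.742, -0.002]
wrist_force: [-0.8, 0.3, -1.0]
width: 1.001
grip_force: 0.0
```

```bash
python3 - <<'E'
from h import *
st(); tins(); delta([595.4,378.8,2],down(1.672))
E
```

```text
{'clock': 17.217, 'joints': [0.416, 0.449, 1.579, 0.001, 1.118, 0.315], 'tool_pos': [595.394, 373.666, 118.71], 'orientation': [-0.001, 0.671, 0.742, -0.002], 'wrist_force': [-0.796, 0.254, -0.997], 'grip_force': 0.0, 'width': 1.001}
tin [443.2 137. ] long axis angle 1.714 159.6 69.0
tin [598.7 337.9] long axis angle 1.705 79.3 66.4
tin [704.5 504.5] long axis angle 1.577 102.8 21.7
shift old axes [  6.3   0.4 117.8] turn(5deg) [-0.05  0.01 -0.02]
shift new axes [  6.2  -0.  117.8]
```

Call:
drive_tool --deltas '[{"rx": 0, "ry": 0, "rz": 0, "dx": 6, "dy": 0, "dz": 20, "fingers": 1}, {"rx": 0, "ry": 0, "rz": 0, "dx": 0, "dy": 0, "dz": 20, "fingers": 1}, {"rx": 0, "ry": 0, "rz": 0, "dx": 0, "dy": 0, "dz": 20, "fingers": 1}, {"rx": 0, "ry": 0, "rz": 0, "dx": 0, "dy": 0, "dz": 15, "fingers": 1}, {"rx": 0, "ry": 0, "rz": 0, "dx": 0, "dy": 0, "dz": 10, "fingers": 1}]'

```text
clock: 17.68
tool_pos: [596.1, 377.2, 35.1]
orientation: [-0.001, 0.672, 0.74, -0.001]
wrist_force: [0.4, 0.4, -0.4]
width: 1.001
grip_force: 0.0
```

Call:
drive_tool --deltas '[{"rx": 0, "ry": 0, "rz": 0, "dx": 0, "dy": 0, "dz": 10, "fingers": 1}, {"rx": 0, "ry": 0, "rz": 0, "dx": 0, "dy": 0, "dz": 10, "fingers": 1}, {"rx": 0, "ry": 0, "rz": 0, "dx": 0, "dy": 0, "dz": 7, "fingers": 1}, {"rx": 0, "ry": 0, "rz": 0, "dx": 0, "dy": 0, "dz": 4, "fingers": 1}, {"rx": 0, "ry": 0, "rz": 0, "dx": 0, "dy": 0, "dz": 0, "fingers": 1}]'

```text
clock: 18.1
tool_pos: [595.6, 378.7, 4.6]
orientation: [-0.001, 0.672, 0.741, -0.001]
wrist_force: [0.1, -0.5, 0.2]
width: 1.003
grip_force: 0.0
```

Call:
drive_tool --deltas '[{"rx": 0, "ry": 0, "rz": 0, "dx": 0, "dy": 0, "dz": 0, "fingers": 0.7}, {"rx": 0, "ry": 0, "rz": 0, "dx": 0, "dy": 0, "dz": 0, "fingers": 0.5}, {"rx": 0, "ry": 0, "rz": 0, "dx": 0, "dy": 0, "dz": 0, "fingers": 0.2}, {"rx": 0, "ry": 0, "rz": 0, "dx": 0, "dy": 0, "dz": 0, "fingers": 0.2}, {"rx": 0, "ry": 0, "rz": 0, "dx": 0, "dy": 0, "dz": 0, "fingers": 0.2}]' --force 50

```text
clock: 18.52
tool_pos: [596.8, 379.4, 6.9]
orientation: [-0.0, 0.671, 0.741, 0.001]
wrist_force: [0.5, 0.6, 3.5]
width: 0.754
grip_force: 55.5
```

Call:
drive_tool --deltas '[{"rx": 0, "ry": 0, "rz": 0, "dx": 0, "dy": 0, "dz": -5, "fingers": 0.2}, {"rx": 0, "ry": 0, "rz": 0, "dx": 0, "dy": 0, "dz": -15, "fingers": 0.2}, {"rx": 0, "ry": 0, "rz": 0, "dx": 0, "dy": 0, "dz": -25, "fingers": 0.2}, {"rx": 0, "ry": 0, "rz": 0, "dx": 0, "dy": 0, "dz": -30, "fingers": 0.2}, {"rx": 0, "ry": 0, "rz": 0, "dx": 0, "dy": 0, "dz": -30, "fingers": 0.2}]'

```text
clock: 18.93
tool_pos: [595.3, 378.4, 111.2]
orientation: [-0.001, 0.672, 0.741, -0.002]
wrist_force: [0.2, 0.2, -0.2]
width: 0.754
grip_force: 55.4
```

Call:
drive_tool --deltas '[{"rx": 0, "ry": 0, "rz": 0, "dx": 0, "dy": 0, "dz": -30, "fingers": 0.2}, {"rx": 0, "ry": 0, "rz": 0, "dx": 0, "dy": 0, "dz": -30, "fingers": 0.2}, {"rx": 0, "ry": 0, "rz": 0, "dx": 0, "dy": 0, "dz": -20, "fingers": 0.2}, {"rx": 0, "ry": 0, "rz": 0, "dx": 0, "dy": 0, "dz": 0, "fingers": 0.2}, {"rx": 0, "ry": 0, "rz": 0, "dx": 0, "dy": 0, "dz": 0, "fingers": 0.2}]'

```text
clock: 19.35
tool_pos: [596.8, 379.1, 192.6]
orientation: [0.0, 0.671, 0.741, 0.001]
wrist_force: [-0.5, -0.3, -2.1]
width: 0.754
grip_force: 55.5
```

```bash
python3 - <<'E'
from h import *
st(); delta([488.3,-210,190],down(np.pi/2+YAW))
E
```

```text
{'clock': 19.35, 'joints': [0.422, 0.384, 1.525, 0.001, 1.231, 0.324], 'tool_pos': [596.827, 379.104, 192.604], 'orientation': [0.0, 0.671, 0.741, 0.001], 'wrist_force': [-0.513, -0.287, -2.097], 'grip_force': 55.469, 'width': 0.754}
shift old axes [-575.6 -165.8    1.5] turn(5deg) [ 0.02 -0.02  2.44]
shift new axes [-597.6  -40.6    2.6]
```

Call:
drive_tool --deltas '[{"rx": 0, "ry": 0, "rz": 0.6, "dx": 0, "dy": 0, "dz": 0, "fingers": 0.2}, {"rx": 0, "ry": 0, "rz": 0.6, "dx": 0, "dy": 0, "dz": 0, "fingers": 0.2}, {"rx": 0, "ry": 0, "rz": 0.6, "dx": 0, "dy": 0, "dz": 0, "fingers": 0.2}, {"rx": 0, "ry": 0, "rz": 0.64, "dx": 0, "dy": 0, "dz": 0, "fingers": 0.2}, {"rx": 0, "ry": 0, "rz": 0, "dx": -15, "dy": -2, "dz": 0, "fingers": 0.2}]'

```text
clock: 19.77
tool_pos: [591.0, 365.0, 186.6]
orientation: [-0.002, 0.747, 0.665, -0.003]
wrist_force: [-0.7, -0.1, -1.7]
width: 0.751
grip_force: 55.5
```

Call:
drive_tool --deltas '[{"rx": 0, "ry": 0, "rz": 0, "dx": -28, "dy": -2, "dz": 0, "fingers": 0.2}, {"rx": 0, "ry": 0, "rz": 0, "dx": -28, "dy": -2, "dz": 0, "fingers": 0.2}, {"rx": 0, "ry": 0, "rz": 0, "dx": -28, "dy": -2, "dz": 0, "fingers": 0.2}, {"rx": 0, "ry": 0, "rz": 0, "dx": -28, "dy": -2, "dz": 0, "fingers": 0.2}, {"rx": 0, "ry": 0, "rz": 0, "dx": -28, "dy": -2, "dz": 0, "fingers": 0.2}]'

```text
clock: 20.18
tool_pos: [564.4, 224.6, 187.0]
orientation: [-0.002, 0.746, 0.666, -0.003]
wrist_force: [0.5, -0.5, -1.8]
width: 0.748
grip_force: 55.5
```

Call:
drive_tool --deltas '[{"rx": 0, "ry": 0, "rz": 0, "dx": -28, "dy": -2, "dz": 0, "fingers": 0.2}, {"rx": 0, "ry": 0, "rz": 0, "dx": -28, "dy": -2, "dz": 0, "fingers": 0.2}, {"rx": 0, "ry": 0, "rz": 0, "dx": -28, "dy": -2, "dz": 0, "fingers": 0.2}, {"rx": 0, "ry": 0, "rz": 0, "dx": -28, "dy": -2, "dz": 0, "fingers": 0.2}, {"rx": 0, "ry": 0, "rz": 0, "dx": -28, "dy": -2, "dz": 0, "fingers": 0.2}]'

```text
clock: 20.6
tool_pos: [538.4, 87.1, 187.3]
orientation: [-0.003, 0.746, 0.665, -0.003]
wrist_force: [0.8, -0.1, -1.9]
width: 0.753
grip_force: 55.5
```

Call:
drive_tool --deltas '[{"rx": 0, "ry": 0, "rz": 0, "dx": -28, "dy": -2, "dz": 0, "fingers": 0.2}, {"rx": 0, "ry": 0, "rz": 0, "dx": -28, "dy": -2, "dz": 0, "fingers": 0.2}, {"rx": 0, "ry": 0, "rz": 0, "dx": -28, "dy": -2, "dz": 0, "fingers": 0.2}, {"rx": 0, "ry": 0, "rz": 0, "dx": -28, "dy": -2, "dz": 0, "fingers": 0.2}, {"rx": 0, "ry": 0, "rz": 0, "dx": -28, "dy": -2, "dz": 0, "fingers": 0.2}]'

```text
clock: 21.02
tool_pos: [512.5, -50.4, 187.5]
orientation: [-0.003, 0.746, 0.665, -0.002]
wrist_force: [0.2, -0.6, -0.6]
width: 0.753
grip_force: 55.5
```

Call:
drive_tool --deltas '[{"rx": 0, "ry": 0, "rz": 0, "dx": -28, "dy": -2, "dz": 0, "fingers": 0.2}, {"rx": 0, "ry": 0, "rz": 0, "dx": -28, "dy": -2, "dz": 0, "fingers": 0.2}, {"rx": 0, "ry": 0, "rz": 0, "dx": -28, "dy": -2, "dz": 0, "fingers": 0.2}, {"rx": 0, "ry": 0, "rz": 0, "dx": -28, "dy": -2, "dz": 0, "fingers": 0.2}, {"rx": 0, "ry": 0, "rz": 0, "dx": -20, "dy": 0, "dz": 0, "fingers": 0.2}]'

```text
clock: 21.43
tool_pos: [489.4, -181.0, 187.5]
orientation: [-0.003, 0.747, 0.665, -0.002]
wrist_force: [-0.0, 0.8, -0.8]
width: 0.757
grip_force: 55.5
```

```bash
python3 - <<'E'
from h import *
st(); delta([488.3,-210,190],down(np.pi/2+YAW))
im=snap('top','t5');b=cv2.resize(im[165:270,240:400,::-1],(800,525),interpolation=cv2.INTER_CUBIC)
cv2.imwrite('pics/t5c.png',b)
E
```

```text
{'clock': 21.433, 'joints': [-0.548, -0.008, 1.987, -0.001, 1.169, -0.432], 'tool_pos': [489.403, -180.957, 187.503], 'orientation': [-0.003, 0.747, 0.665, -0.002], 'wrist_force': [-0.045, 0.792, -0.821], 'grip_force': 55.459, 'width': 0.757}
shift old axes [-29.    2.2  -2.6] turn(5deg) [-0.08 -0.02 -0.02]
shift new axes [-29.    2.2  -2.5]
```

View pics/t5c.png

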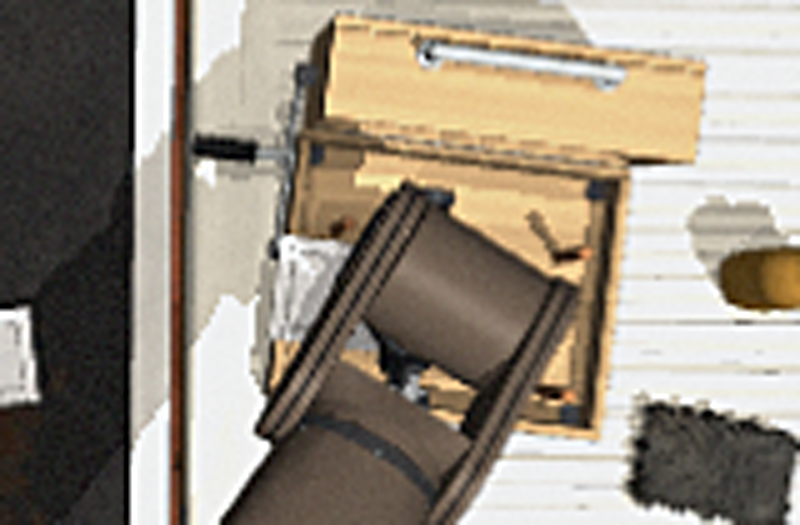

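Call:
drive_tool --deltas '[{"rx": 0, "ry": 0, "rz": 0, "dx": -10, "dy": 1, "dz": 0, "fingers": 0.2}, {"rx": 0, "ry": 0, "rz": 0, "dx": -10, "dy": 1, "dz": 0, "fingers": 0.2}, {"rx": 0, "ry": 0, "rz": 0, "dx": -9, "dy": 0, "dz": 0, "fingers": 0.2}, {"rx": 0, "ry": 0, "rz": 0, "dx": 0, "dy": 0, "dz": 10, "fingers": 0.2}, {"rx": 0, "ry": 0, "rz": 0, "dx": 0, "dy": 0, "dz": 15, "fingers": 0.2}]'

```text
clock: 21.9
tool_pos: [491.3, -209.5, 166.3]
orientation: [0.001, 0.747, 0.665, -0.0]
wrist_force: [-0.4, 0.7, -0.8]
width: 0.749
grip_force: 55.5
```

```bash
python3 - <<'E'
from h import *
st(); print(proj('top',np.array([489.4,-181,205])+79*np.array([.1141,.9935,0]))); delta([488.3,-210,13],down(np.pi/2+YAW))
E
```

```text
{'clock': 21.9, 'joints': [-0.593, 0.039, 1.981, -0.001, 1.119, -0.478], 'tool_pos': [491.325, -209.518, 166.28], 'orientation': [0.001, 0.747, 0.665, -0.0], 'wrist_force': [-0.369, 0.698, -0.803], 'grip_force': 55.478, 'width': 0.749}
[295.00416507 222.07965729]
shift old axes [ -0.6  -3.2 153.3] turn(5deg) [ 0.02  0.01 -0.01]
shift new axes [ -0.8  -2.9 153.3]
```

Tin well held and aligned. Lowering.

Call:
drive_tool --deltas '[{"rx": 0, "ry": 0, "rz": 0, "dx": -1, "dy": -2, "dz": 15, "fingers": 0.2}, {"rx": 0, "ry": 0, "rz": 0, "dx": 0, "dy": -1, "dz": 15, "fingers": 0.2}, {"rx": 0, "ry": 0, "rz": 0, "dx": 0, "dy": 0, "dz": 15, "fingers": 0.2}, {"rx": 0, "ry": 0, "rz": 0, "dx": 0, "dy": 0, "dz": 15, "fingers": 0.2}, {"rx": 0, "ry": 0, "rz": 0, "dx": 0, "dy": 0, "dz": 15, "fingers": 0.2}]'

```text
clock: 22.32
tool_pos: [486.8, -208.5, 88.9]
orientation: [-0.001, 0.746, 0.666, -0.001]
wrist_force: [1.0, -0.4, -1.1]
width: 0.753
grip_force: 55.5
```

Call:
drive_tool --deltas '[{"rx": 0, "ry": 0, "rz": 0, "dx": 0, "dy": 0, "dz": 15, "fingers": 0.2}, {"rx": 0, "ry": 0, "rz": 0, "dx": 0, "dy": 0, "dz": 15, "fingers": 0.2}, {"rx": 0, "ry": 0, "rz": 0, "dx": 0, "dy": 0, "dz": 15, "fingers": 0.2}, {"rx": 0, "ry": 0, "rz": 0, "dx": 0, "dy": 0, "dz": 12, "fingers": 0.2}, {"rx": 0, "ry": 0, "rz": 0, "dx": 0, "dy": 0, "dz": 10, "fingers": 0.2}]'

```text
clock: 22.73
tool_pos: [486.3, -208.5, 21.7]
orientation: [-0.002, 0.746, 0.666, -0.001]
wrist_force: [0.6, -0.1, -1.2]
width: 0.748
grip_force: 55.5
```

Call:
drive_tool --deltas '[{"rx": 0, "ry": 0, "rz": 0, "dx": 0, "dy": 0, "dz": 4, "fingers": 0.2}, {"rx": 0, "ry": 0, "rz": 0, "dx": 0, "dy": 0, "dz": 3, "fingers": 0.2}, {"rx": 0, "ry": 0, "rz": 0, "dx": 0, "dy": 0, "dz": 1, "fingers": 0.2}, {"rx": 0, "ry": 0, "rz": 0, "dx": 0, "dy": 0, "dz": 0, "fingers": 0.2}, {"rx": 0, "ry": 0, "rz": 0, "dx": 0, "dy": 0, "dz": 0, "fingers": 0.2}]'

```text
clock: 23.15
tool_pos: [487.5, -209.9, 16.3]
orientation: [0.0, 0.746, 0.665, -0.0]
wrist_force: [-0.0, 0.4, -2.0]
width: 0.757
grip_force: 55.4
```

```bash
python3 - <<'E'
from h import *
st(); delta([488.3,-210,12],down(np.pi/2+YAW))
E
```

```text
{'clock': 23.15, 'joints': [-0.597, 0.26, 2.055, -0.001, 0.827, -0.482], 'tool_pos': [487.535, -209.873, 16.328], 'orientation': [0.0, 0.746, 0.665, -0.0], 'wrist_force': [-0.031, 0.355, -2.046], 'grip_force': 55.443, 'width': 0.757}
shift old axes [-0.   0.8  4.3] turn(5deg) [-0.    0.01 -0.  ]
shift new axes [-0.   0.8  4.3]
```

Creep down to contact.

Call:
drive_tool --deltas '[{"rx": 0, "ry": 0, "rz": 0, "dx": 0, "dy": 0.5, "dz": 1.5, "fingers": 0.2}, {"rx": 0, "ry": 0, "rz": 0, "dx": 0, "dy": 0, "dz": 1.5, "fingers": 0.2}, {"rx": 0, "ry": 0, "rz": 0, "dx": 0, "dy": 0, "dz": 0, "fingers": 0.2}, {"rx": 0, "ry": 0, "rz": 0, "dx": 0, "dy": 0, "dz": 0, "fingers": 0.2}, {"rx": 0, "ry": 0, "rz": 0, "dx": 0, "dy": 0, "dz": 0, "fingers": 0.2}]'

```text
clock: 23.57
tool_pos: [487.5, -209.6, 12.6]
orientation: [-0.001, 0.746, 0.665, -0.001]
wrist_force: [-0.3, -0.7, -0.8]
width: 0.751
grip_force: 55.5
```

Call:
drive_tool --deltas '[{"rx": 0, "ry": 0, "rz": 0, "dx": 0, "dy": 0, "dz": 1.5, "fingers": 0.2}, {"rx": 0, "ry": 0, "rz": 0, "dx": 0, "dy": 0, "dz": 1, "fingers": 0.2}, {"rx": 0, "ry": 0, "rz": 0, "dx": 0, "dy": 0, "dz": 0, "fingers": 0.2}, {"rx": 0, "ry": 0, "rz": 0, "dx": 0, "dy": 0, "dz": 0, "fingers": 0.2}, {"rx": 0, "ry": 0, "rz": 0, "dx": 0, "dy": 0, "dz": 0, "fingers": 0.2}]'

```text
clock: 23.98
tool_pos: [487.7, -209.7, 11.8]
orientation: [-0.001, 0.746, 0.665, -0.001]
wrist_force: [-3.7, 1.7, 9.4]
width: 0.75
grip_force: 56.3
```

Call:
drive_tool --deltas '[{"rx": 0, "ry": 0, "rz": 0, "dx": 0, "dy": 0, "dz": -0.7, "fingers": 0.65}, {"rx": 0, "ry": 0, "rz": 0, "dx": 0, "dy": 0, "dz": 0, "fingers": 0.85}, {"rx": 0, "ry": 0, "rz": 0, "dx": 0, "dy": 0, "dz": 0, "fingers": 0.85}, {"rx": 0, "ry": 0, "rz": 0, "dx": 0, "dy": 0, "dz": -4, "fingers": 0.85}, {"rx": 0, "ry": 0, "rz": 0, "dx": 0, "dy": 0, "dz": -10, "fingers": 0.85}]'

```text
clock: 24.4
tool_pos: [486.3, -208.8, 23.7]
orientation: [-0.002, 0.746, 0.665, -0.001]
wrist_force: [-0.7, -0.6, -0.1]
width: 0.925
grip_force: 0.0
```

Call:
drive_tool --deltas '[{"rx": 0, "ry": 0, "rz": 0, "dx": 0, "dy": 0, "dz": -25, "fingers": 0.85}, {"rx": 0, "ry": 0, "rz": 0, "dx": 0, "dy": 0, "dz": -30, "fingers": 0.85}, {"rx": 0, "ry": 0, "rz": 0, "dx": 0, "dy": 0, "dz": -35, "fingers": 0.85}, {"rx": 0, "ry": 0, "rz": 0, "dx": 0, "dy": 0, "dz": -35, "fingers": 0.85}, {"rx": 0, "ry": 0, "rz": 0, "dx": 0, "dy": 0, "dz": -35, "fingers": 1}]'

```text
clock: 24.82
tool_pos: [487.5, -209.4, 187.2]
orientation: [-0.0, 0.746, 0.665, -0.0]
wrist_force: [0.7, -0.5, -0.4]
width: 1.001
grip_force: 0.0
```

Call:
drive_tool --deltas '[{"rx": 0, "ry": 0, "rz": 0, "dx": 30, "dy": -5, "dz": 0, "fingers": 1}, {"rx": 0, "ry": 0, "rz": 0, "dx": 30, "dy": -8, "dz": 0, "fingers": 1}, {"rx": 0, "ry": 0, "rz": 0, "dx": 30, "dy": -8, "dz": 0, "fingers": 1}, {"rx": 0, "ry": 0, "rz": 0, "dx": 30, "dy": -8, "dz": 0, "fingers": 1}, {"rx": 0, "ry": 0, "rz": 0, "dx": 0, "dy": 0, "dz": 0, "fingers": 1}]'

```text
clock: 25.23
tool_pos: [471.5, -83.0, 185.3]
orientation: [-0.001, 0.745, 0.667, -0.0]
wrist_force: [-0.6, -0.7, -0.7]
width: 1.003
grip_force: 0.0
```

```bash
python3 - <<'E'
from h import *
st(); t=tins()
for c,a in t: delta([*c,120],down(a))
snap('top','t6')
E
```

```text
{'clock': 25.233, 'joints': [-0.387, -0.11, 2.089, 0.001, 1.165, -0.277], 'tool_pos': [471.494, -83.01, 185.265], 'orientation': [-0.001, 0.745, 0.667, -0.0], 'wrist_force': [-0.625, -0.707, -0.683], 'grip_force': 0.0, 'width': 1.003}
tin [443.4 137. ] long axis angle 1.721 160.0 68.3
tin [704.5 500.9] long axis angle 1.577 110.1 21.7
shift old axes [217.4 -53.2  65.5] turn(5deg) [-0.01 -0.   -3.  ]
shift new axes [223.8   4.8  65.5]
shift old axes [608.  166.   65.3] turn(5deg) [-0.01  0.   -1.35]
shift new axes [584.4 236.1  65.5]
```

Call:
drive_tool --deltas '[{"rx": 0, "ry": 0, "rz": -1, "dx": 0, "dy": 0, "dz": 0, "fingers": 1}, {"rx": 0, "ry": 0, "rz": -1, "dx": 0, "dy": 0, "dz": 0, "fingers": 1}, {"rx": 0, "ry": 0, "rz": -1, "dx": 0, "dy": 0, "dz": 0, "fingers": 1}, {"rx": 0, "ry": 0, "rz": 0, "dx": 25, "dy": 1, "dz": 5, "fingers": 1}, {"rx": 0, "ry": 0, "rz": 0, "dx": 30, "dy": 1, "dz": 5, "fingers": 1}]'

```text
clock: 25.75
tool_pos: [467.7, -34.4, 175.8]
orientation: [0.0, 0.655, 0.756, -0.0]
wrist_force: [0.4, 1.3, -0.3]
width: 0.999
grip_force: 0.0
```

Call:
drive_tool --deltas '[{"rx": 0, "ry": 0, "rz": 0, "dx": 35, "dy": 1, "dz": 10, "fingers": 1}, {"rx": 0, "ry": 0, "rz": 0, "dx": 35, "dy": 1, "dz": 10, "fingers": 1}, {"rx": 0, "ry": 0, "rz": 0, "dx": 35, "dy": 1, "dz": 10, "fingers": 1}, {"rx": 0, "ry": 0, "rz": 0, "dx": 35, "dy": 0, "dz": 10, "fingers": 1}, {"rx": 0, "ry": 0, "rz": 0, "dx": 28, "dy": 0, "dz": 15, "fingers": 1}]'

```text
clock: 26.17
tool_pos: [446.0, 135.4, 121.0]
orientation: [0.0, 0.654, 0.757, 0.001]
wrist_force: [1.0, 0.3, -0.3]
width: 0.999
grip_force: 0.0
```

Call:
drive_tool --deltas '[{"rx": 0, "ry": 0, "rz": 0, "dx": 0, "dy": 0, "dz": 0, "fingers": 1}, {"rx": 0, "ry": 0, "rz": 0, "dx": 0, "dy": 0, "dz": 0, "fingers": 1}, {"rx": 0, "ry": 0, "rz": 0, "dx": 0, "dy": 0, "dz": 0, "fingers": 1}, {"rx": 0, "ry": 0, "rz": 0, "dx": 0, "dy": 0, "dz": 0, "fingers": 1}, {"rx": 0, "ry": 0, "rz": 0, "dx": 0, "dy": 0, "dz": 0, "fingers": 1}]'

```text
clock: 26.58
tool_pos: [445.9, 133.1, 120.8]
orientation: [-0.0, 0.654, 0.756, 0.0]
wrist_force: [0.3, -0.2, -0.2]
width: 1.001
grip_force: 0.0
```

```bash
python3 - <<'E'
from h import *
st(); tins(); delta([443.3,137,4],down(1.716))
im=snap('top','t7'); a=cv2.imread('pics/t7.png')
cv2.imwrite('pics/t7c.png',cv2.resize(np.vstack([a[160:270,180:400]]),None,fx=3.6,fy=3.6,interpolation=cv2.INTER_CUBIC))
E
```

```text
{'clock': 26.583, 'joints': [0.071, -0.059, 2.17, 0.0, 1.03, -0.074], 'tool_pos': [445.941, 133.069, 120.824], 'orientation': [-0.0, 0.654, 0.756, 0.0], 'wrist_force': [0.258, -0.248, -0.191], 'grip_force': 0.0, 'width': 1.001}
tin [450.2  73.9] long axis angle 0.077 64.3 35.6
tin [704.5 500.9] long axis angle 1.577 110.1 21.7
shift old axes [  4.1  -1.9 116.7] turn(5deg) [-0. -0. -0.]
shift new axes [  4.1  -1.9 116.7]
```

View pics/t7c.png

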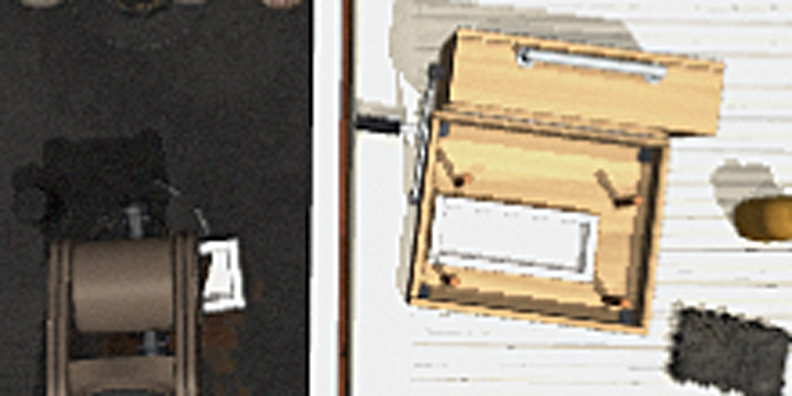

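Call:
drive_tool --deltas '[{"rx": 0, "ry": 0, "rz": 0, "dx": 4, "dy": -2, "dz": 20, "fingers": 1}, {"rx": 0, "ry": 0, "rz": 0, "dx": 0, "dy": 0, "dz": 20, "fingers": 1}, {"rx": 0, "ry": 0, "rz": 0, "dx": 0, "dy": 0, "dz": 20, "fingers": 1}, {"rx": 0, "ry": 0, "rz": 0, "dx": 0, "dy": 0, "dz": 15, "fingers": 1}, {"rx": 0, "ry": 0, "rz": 0, "dx": 0, "dy": 0, "dz": 10, "fingers": 1}]'

```text
clock: 27.1
tool_pos: [441.4, 137.3, 33.6]
orientation: [-0.001, 0.654, 0.757, -0.001]
wrist_force: [-0.4, 0.1, 0.2]
width: 0.995
grip_force: 0.0
```

Call:
drive_tool --deltas '[{"rx": 0, "ry": 0, "rz": 0, "dx": 0, "dy": 0, "dz": 10, "fingers": 1}, {"rx": 0, "ry": 0, "rz": 0, "dx": 0, "dy": 0, "dz": 10, "fingers": 1}, {"rx": 0, "ry": 0, "rz": 0, "dx": 0, "dy": 0, "dz": 7, "fingers": 1}, {"rx": 0, "ry": 0, "rz": 0, "dx": 0, "dy": 0, "dz": 2, "fingers": 1}, {"rx": 0, "ry": 0, "rz": 0, "dx": 0, "dy": 0, "dz": 0, "fingers": 1}]'

```text
clock: 27.52
tool_pos: [441.9, 137.9, 5.5]
orientation: [-0.001, 0.653, 0.757, -0.001]
wrist_force: [-0.8, -0.3, -0.5]
width: 0.997
grip_force: 0.0
```

Call:
drive_tool --deltas '[{"rx": 0, "ry": 0, "rz": 0, "dx": 0, "dy": 0, "dz": 0, "fingers": 0.7}, {"rx": 0, "ry": 0, "rz": 0, "dx": 0, "dy": 0, "dz": 0, "fingers": 0.5}, {"rx": 0, "ry": 0, "rz": 0, "dx": 0, "dy": 0, "dz": 0, "fingers": 0.2}, {"rx": 0, "ry": 0, "rz": 0, "dx": 0, "dy": 0, "dz": 0, "fingers": 0.2}, {"rx": 0, "ry": 0, "rz": 0, "dx": 0, "dy": 0, "dz": 0, "fingers": 0.2}]' --force 50

```text
clock: 27.93
tool_pos: [442.4, 138.0, 7.0]
orientation: [-0.001, 0.653, 0.757, -0.0]
wrist_force: [-3.1, -1.0, 5.4]
width: 0.752
grip_force: 54.1
```

Call:
drive_tool --deltas '[{"rx": 0, "ry": 0, "rz": 0, "dx": 0, "dy": 0, "dz": -5, "fingers": 0.2}, {"rx": 0, "ry": 0, "rz": 0, "dx": 0, "dy": 0, "dz": -15, "fingers": 0.2}, {"rx": 0, "ry": 0, "rz": 0, "dx": 0, "dy": 0, "dz": -25, "fingers": 0.2}, {"rx": 0, "ry": 0, "rz": 0, "dx": 0, "dy": 0, "dz": -30, "fingers": 0.2}, {"rx": 0, "ry": 0, "rz": 0, "dx": 0, "dy": 0, "dz": -30, "fingers": 0.2}]'

```text
clock: 28.35
tool_pos: [441.3, 137.9, 111.6]
orientation: [-0.001, 0.653, 0.757, -0.001]
wrist_force: [1.3, 0.3, -1.7]
width: 0.756
grip_force: 55.8
```

Call:
drive_tool --deltas '[{"rx": 0, "ry": 0, "rz": 0, "dx": 0, "dy": 0, "dz": -30, "fingers": 0.2}, {"rx": 0, "ry": 0, "rz": 0, "dx": 0, "dy": 0, "dz": -30, "fingers": 0.2}, {"rx": 0, "ry": 0, "rz": 0, "dx": 0, "dy": 0, "dz": -20, "fingers": 0.2}, {"rx": 0, "ry": 0, "rz": 0, "dx": 0, "dy": 0, "dz": 0, "fingers": 0.2}, {"rx": 0, "ry": 0, "rz": 0, "dx": 0, "dy": 0, "dz": 0, "fingers": 0.2}]'

```text
clock: 28.77
tool_pos: [442.8, 138.0, 191.8]
orientation: [0.0, 0.653, 0.757, 0.001]
wrist_force: [0.2, -0.0, -2.2]
width: 0.751
grip_force: 55.8
```

```bash
python3 - <<'E'
from h import *
st(); delta([483,-249.5,190],down(np.pi/2+YAW))
E
```

```text
{'clock': 28.767, 'joints': [0.083, -0.157, 2.118, 0.0, 1.179, -0.065], 'tool_pos': [442.821, 137.998, 191.763], 'orientation': [0.0, 0.653, 0.757, 0.001], 'wrist_force': [0.227, -0.029, -2.243], 'grip_force': 55.848, 'width': 0.751}
shift old axes [-389.2  -17.1    1.6] turn(5deg) [ 0.01 -0.01  3.  ]
shift new axes [-380.4   84.1    1.8]
```

Call:
drive_tool --deltas '[{"rx": 0, "ry": 0, "rz": 0.75, "dx": 0, "dy": 0, "dz": 0, "fingers": 0.2}, {"rx": 0, "ry": 0, "rz": 0.75, "dx": 0, "dy": 0, "dz": 0, "fingers": 0.2}, {"rx": 0, "ry": 0, "rz": 0.75, "dx": 0, "dy": 0, "dz": 0, "fingers": 0.2}, {"rx": 0, "ry": 0, "rz": 0.75, "dx": 0, "dy": 0, "dz": 0, "fingers": 0.2}, {"rx": 0, "ry": 0, "rz": 0, "dx": -12, "dy": 3, "dz": 0, "fingers": 0.2}]'

```text
clock: 29.18
tool_pos: [441.9, 126.5, 187.6]
orientation: [-0.003, 0.747, 0.665, -0.002]
wrist_force: [-0.4, 0.9, -1.5]
width: 0.755
grip_force: 55.8
```

Call:
drive_tool --deltas '[{"rx": 0, "ry": 0, "rz": 0, "dx": -26, "dy": 6, "dz": 0, "fingers": 0.2}, {"rx": 0, "ry": 0, "rz": 0, "dx": -26, "dy": 6, "dz": 0, "fingers": 0.2}, {"rx": 0, "ry": 0, "rz": 0, "dx": -26, "dy": 6, "dz": 0, "fingers": 0.2}, {"rx": 0, "ry": 0, "rz": 0, "dx": -26, "dy": 6, "dz": 0, "fingers": 0.2}, {"rx": 0, "ry": 0, "rz": 0, "dx": -26, "dy": 6, "dz": 0, "fingers": 0.2}]'

```text
clock: 29.6
tool_pos: [457.1, -7.7, 187.7]
orientation: [-0.003, 0.746, 0.666, -0.002]
wrist_force: [1.3, -0.2, -1.5]
width: 0.75
grip_force: 55.8
```

Call:
drive_tool --deltas '[{"rx": 0, "ry": 0, "rz": 0, "dx": -26, "dy": 6, "dz": 0, "fingers": 0.2}, {"rx": 0, "ry": 0, "rz": 0, "dx": -26, "dy": 6, "dz": 0, "fingers": 0.2}, {"rx": 0, "ry": 0, "rz": 0, "dx": -26, "dy": 6, "dz": 0, "fingers": 0.2}, {"rx": 0, "ry": 0, "rz": 0, "dx": -26, "dy": 6, "dz": 0, "fingers": 0.2}, {"rx": 0, "ry": 0, "rz": 0, "dx": -26, "dy": 6, "dz": 0, "fingers": 0.2}]'

```text
clock: 30.02
tool_pos: [472.2, -140.0, 187.4]
orientation: [-0.003, 0.747, 0.665, -0.001]
wrist_force: [0.2, -0.4, -1.3]
width: 0.754
grip_force: 55.8
```

Call:
drive_tool --deltas '[{"rx": 0, "ry": 0, "rz": 0, "dx": -26, "dy": 6, "dz": 0, "fingers": 0.2}, {"rx": 0, "ry": 0, "rz": 0, "dx": -26, "dy": 6, "dz": 0, "fingers": 0.2}, {"rx": 0, "ry": 0, "rz": 0, "dx": -26, "dy": 6, "dz": 0, "fingers": 0.2}, {"rx": 0, "ry": 0, "rz": 0, "dx": -20, "dy": 3, "dz": 0, "fingers": 0.2}, {"rx": 0, "ry": 0, "rz": 0, "dx": -10, "dy": 0, "dz": 0, "fingers": 0.2}]'

```text
clock: 30.43
tool_pos: [481.1, -250.6, 187.5]
orientation: [-0.003, 0.747, 0.665, -0.001]
wrist_force: [0.1, 0.5, -1.2]
width: 0.753
grip_force: 55.8
```

```bash
python3 - <<'E'
from h import *
st(); delta([483,-249.5,40],down(np.pi/2+YAW))
im=snap('top','t8'); a=cv2.imread('pics/t8.png')[160:270,240:400]
h=cv2.cvtColor(a,cv2.COLOR_BGR2HSV); m=cv2.inRange(h,(0,0,150),(180,60,255)); p=proj('top',np.array(telemetry.get_obs()['tool_pos'])+[9,79,19]); print('left end expected',p)
for r in (210,215,220,225,230): 
    print(r,''.join('#' if x else '.' for x in m[r-160,40:110]))
E
```

```text
{'clock': 30.433, 'joints': [-0.667, 0.039, 1.94, -0.002, 1.169, -0.55], 'tool_pos': [481.098, -250.631, 187.523], 'orientation': [-0.003, 0.747, 0.665, -0.001], 'wrist_force': [0.107, 0.53, -1.248], 'grip_force': 55.833, 'width': 0.753}
shift old axes [  1.1   2.6 147.5] turn(5deg) [-0.07 -0.02 -0.03]
shift new axes [  1.3   1.8 147.5]
left end expected [317.14266602 225.03502476]
210 ###############.......................................................
215 #############........#########.........######.........................
220 ###############......#################.############...................
225 ###############.....##.#############..#########.......................
230 ##############......##..################.###..........................
```

Call:
drive_tool --deltas '[{"rx": 0, "ry": 0, "rz": 0, "dx": 1, "dy": 1.5, "dz": 12, "fingers": 0.2}, {"rx": 0, "ry": 0, "rz": 0, "dx": 0, "dy": 0, "dz": 15, "fingers": 0.2}, {"rx": 0, "ry": 0, "rz": 0, "dx": 0, "dy": 0, "dz": 15, "fingers": 0.2}, {"rx": 0, "ry": 0, "rz": 0, "dx": 0, "dy": 0, "dz": 15, "fingers": 0.2}, {"rx": 0, "ry": 0, "rz": 0, "dx": 0, "dy": 0, "dz": 15, "fingers": 0.2}]'

```text
clock: 30.9
tool_pos: [483.0, -245.8, 116.1]
orientation: [-0.002, 0.746, 0.666, -0.001]
wrist_force: [-0.3, -0.3, -1.8]
width: 0.749
grip_force: 55.8
```

Call:
drive_tool --deltas '[{"rx": 0, "ry": 0, "rz": 0, "dx": 0, "dy": 0, "dz": 15, "fingers": 0.2}, {"rx": 0, "ry": 0, "rz": 0, "dx": 0, "dy": 0, "dz": 15, "fingers": 0.2}, {"rx": 0, "ry": 0, "rz": 0, "dx": 0, "dy": 0, "dz": 15, "fingers": 0.2}, {"rx": 0, "ry": 0, "rz": 0, "dx": 0, "dy": 0, "dz": 12, "fingers": 0.2}, {"rx": 0, "ry": 0, "rz": 0, "dx": 0, "dy": 0, "dz": 10, "fingers": 0.2}]'

```text
clock: 31.32
tool_pos: [482.7, -246.1, 49.3]
orientation: [-0.002, 0.746, 0.666, -0.001]
wrist_force: [0.5, -0.5, -1.6]
width: 0.754
grip_force: 55.8
```

Call:
drive_tool --deltas '[{"rx": 0, "ry": 0, "rz": 0, "dx": 0, "dy": 0, "dz": 2, "fingers": 0.2}, {"rx": 0, "ry": 0, "rz": 0, "dx": 0, "dy": 0, "dz": 0, "fingers": 0.2}, {"rx": 0, "ry": 0, "rz": 0, "dx": 0, "dy": 0, "dz": 0, "fingers": 0.2}, {"rx": 0, "ry": 0, "rz": 0, "dx": 0, "dy": 0, "dz": 0, "fingers": 0.2}, {"rx": 0, "ry": 0, "rz": 0, "dx": 0, "dy": 0, "dz": 0, "fingers": 0.2}]'

```text
clock: 31.73
tool_pos: [484.4, -248.9, 50.9]
orientation: [0.0, 0.746, 0.665, -0.0]
wrist_force: [-0.9, -0.7, -2.7]
width: 0.751
grip_force: 55.8
```

```bash
python3 - <<'E'
from h import *
st(); delta([483,-249.5,40],down(np.pi/2+YAW))
E
```

```text
{'clock': 31.733, 'joints': [-0.661, 0.226, 2.015, -0.001, 0.9, -0.545], 'tool_pos': [484.378, -248.886, 50.859], 'orientation': [0.0, 0.746, 0.665, -0.0], 'wrist_force': [-0.867, -0.732, -2.716], 'grip_force': 55.82, 'width': 0.751}
shift old axes [-0.8 -1.3 10.9] turn(5deg) [ 0.    0.01 -0.  ]
shift new axes [-0.8 -1.3 10.9]
```

Call:
drive_tool --deltas '[{"rx": 0, "ry": 0, "rz": 0, "dx": 0, "dy": 0, "dz": 3, "fingers": 0.2}, {"rx": 0, "ry": 0, "rz": 0, "dx": 0, "dy": 0, "dz": 3, "fingers": 0.2}, {"rx": 0, "ry": 0, "rz": 0, "dx": 0, "dy": 0, "dz": 2, "fingers": 0.2}, {"rx": 0, "ry": 0, "rz": 0, "dx": 0, "dy": 0, "dz": 0, "fingers": 0.2}, {"rx": 0, "ry": 0, "rz": 0, "dx": 0, "dy": 0, "dz": 0, "fingers": 0.2}]'

```text
clock: 32.15
tool_pos: [483.5, -248.2, 41.4]
orientation: [-0.001, 0.746, 0.665, -0.001]
wrist_force: [0.4, -0.2, -2.0]
width: 0.753
grip_force: 55.8
```

Call:
drive_tool --deltas '[{"rx": 0, "ry": 0, "rz": 0, "dx": 0, "dy": 0, "dz": 1, "fingers": 0.2}, {"rx": 0, "ry": 0, "rz": 0, "dx": 0, "dy": 0, "dz": 0.7, "fingers": 0.2}, {"rx": 0, "ry": 0, "rz": 0, "dx": 0, "dy": 0, "dz": 0.7, "fingers": 0.2}, {"rx": 0, "ry": 0, "rz": 0, "dx": 0, "dy": 0, "dz": 0, "fingers": 0.2}, {"rx": 0, "ry": 0, "rz": 0, "dx": 0, "dy": 0, "dz": 0, "fingers": 0.2}]'

```text
clock: 32.57
tool_pos: [483.8, -248.4, 40.1]
orientation: [-0.001, 0.746, 0.665, -0.001]
wrist_force: [-2.8, 2.1, 5.3]
width: 0.751
grip_force: 56.3
```

Call:
drive_tool --deltas '[{"rx": 0, "ry": 0, "rz": 0, "dx": 0, "dy": 0, "dz": -0.4, "fingers": 0.65}, {"rx": 0, "ry": 0, "rz": 0, "dx": 0, "dy": 0, "dz": 0, "fingers": 0.85}, {"rx": 0, "ry": 0, "rz": 0, "dx": 0, "dy": 0, "dz": 0, "fingers": 0.85}, {"rx": 0, "ry": 0, "rz": 0, "dx": 0, "dy": 0, "dz": -4, "fingers": 0.85}, {"rx": 0, "ry": 0, "rz": 0, "dx": 0, "dy": 0, "dz": -10, "fingers": 0.85}]'

```text
clock: 32.98
tool_pos: [482.7, -247.6, 52.7]
orientation: [-0.002, 0.746, 0.665, -0.001]
wrist_force: [0.2, -0.2, -0.2]
width: 0.929
grip_force: 0.0
```

Call:
drive_tool --deltas '[{"rx": 0, "ry": 0, "rz": 0, "dx": 0, "dy": 0, "dz": -25, "fingers": 0.85}, {"rx": 0, "ry": 0, "rz": 0, "dx": 0, "dy": 0, "dz": -30, "fingers": 0.85}, {"rx": 0, "ry": 0, "rz": 0, "dx": 0, "dy": 0, "dz": -35, "fingers": 0.85}, {"rx": 0, "ry": 0, "rz": 0, "dx": 0, "dy": 0, "dz": -30, "fingers": 0.5}, {"rx": 0, "ry": 0, "rz": 0, "dx": 0, "dy": 0, "dz": -20, "fingers": 0}]'

```text
clock: 33.4
tool_pos: [485.2, -249.3, 198.8]
orientation: [0.002, 0.746, 0.665, 0.0]
wrist_force: [0.8, -0.6, 0.3]
width: 0.662
grip_force: 0.0
```

Call:
drive_tool --deltas '[{"rx": 0, "ry": 0, "rz": 0, "dx": 35, "dy": 0, "dz": 0, "fingers": -0.2}, {"rx": 0, "ry": 0, "rz": 0, "dx": 38, "dy": 0, "dz": 0, "fingers": -0.2}, {"rx": 0, "ry": 0, "rz": 0, "dx": 38, "dy": 0, "dz": 0, "fingers": -0.2}, {"rx": 0, "ry": 0, "rz": 0, "dx": 38, "dy": 0, "dz": 0, "fingers": -0.2}, {"rx": 0, "ry": 0, "rz": 0, "dx": 38, "dy": 0, "dz": 0, "fingers": -0.2}]'

```text
clock: 33.82
tool_pos: [505.4, -61.1, 195.0]
orientation: [0.0, 0.747, 0.665, -0.0]
wrist_force: [0.4, 0.4, -0.4]
width: 0.401
grip_force: 0.0
```

Call:
drive_tool --deltas '[{"rx": 0, "ry": 0, "rz": 0, "dx": 30, "dy": 5, "dz": 0, "fingers": -0.2}, {"rx": 0, "ry": 0, "rz": 0, "dx": 20, "dy": 10, "dz": 0, "fingers": -0.2}, {"rx": 0, "ry": 0, "rz": 0, "dx": 0, "dy": 20, "dz": 0, "fingers": -0.2}, {"rx": 0, "ry": 0, "rz": 0, "dx": 0, "dy": 20, "dz": 0, "fingers": -0.2}, {"rx": 0, "ry": 0, "rz": 0, "dx": 0, "dy": 20, "dz": 0, "fingers": -0.2}]'

```text
clock: 34.23
tool_pos: [586.5, -20.7, 194.8]
orientation: [-0.0, 0.746, 0.666, -0.0]
wrist_force: [-0.4, -0.9, 1.2]
width: 0.403
grip_force: 0.0
```

```bash
python3 - <<'E'
from h import *
st(); t=tins(); delta(bx(71.5,183,76),down(np.pi/2+YAW))
im=snap('top','t9'); a=cv2.imread('pics/t9.png')
cv2.imwrite('pics/t9c.png',cv2.resize(a[160:270,180:400],None,fx=3.6,fy=3.6,interpolation=cv2.INTER_CUBIC))
E
```

```text
{'clock': 34.233, 'joints': [-0.208, 0.127, 1.832, -0.0, 1.183, -0.095], 'tool_pos': [586.537, -20.717, 194.818], 'orientation': [-0.0, 0.746, 0.666, -0.0], 'wrist_force': [-0.395, -0.917, 1.161], 'grip_force': 0.0, 'width': 0.403}
tin [704.5 500.9] long axis angle 1.577 110.1 21.7
shift old axes [-36.2  10.5 122.1] turn(5deg) [0.04 0.   0.  ]
shift new axes [-36.2  10.9 122.1]
```

View pics/t9c.png

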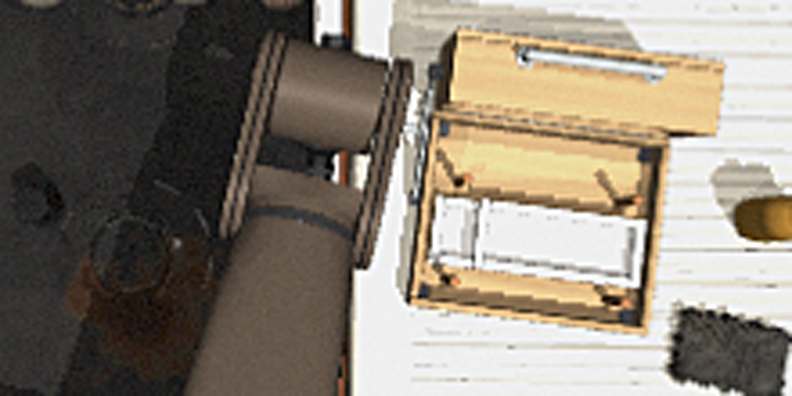

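Call:
drive_tool --deltas '[{"rx": 0, "ry": 0, "rz": 0, "dx": -12, "dy": 4, "dz": 0, "fingers": -0.2}, {"rx": 0, "ry": 0, "rz": 0, "dx": -12, "dy": 4, "dz": 10, "fingers": -0.2}, {"rx": 0, "ry": 0, "rz": 0, "dx": -12, "dy": 3, "dz": 15, "fingers": -0.2}, {"rx": 0, "ry": 0, "rz": 0, "dx": 0, "dy": 0, "dz": 15, "fingers": -0.2}, {"rx": 0, "ry": 0, "rz": 0, "dx": 0, "dy": 0, "dz": 15, "fingers": -0.2}]'

```text
clock: 34.75
tool_pos: [591.4, -60.6, 137.7]
orientation: [-0.001, 0.747, 0.665, -0.001]
wrist_force: [0.6, 0.3, 0.3]
width: 0.399
grip_force: 0.0
```

Call:
drive_tool --deltas '[{"rx": 0, "ry": 0, "rz": 0, "dx": 0, "dy": 0, "dz": 15, "fingers": -0.2}, {"rx": 0, "ry": 0, "rz": 0, "dx": 0, "dy": 0, "dz": 15, "fingers": -0.2}, {"rx": 0, "ry": 0, "rz": 0, "dx": 0, "dy": 0, "dz": 15, "fingers": -0.2}, {"rx": 0, "ry": 0, "rz": 0, "dx": 0, "dy": 0, "dz": 12, "fingers": -0.2}, {"rx": 0, "ry": 0, "rz": 0, "dx": 0, "dy": 0, "dz": 8, "fingers": -0.2}]'

```text
clock: 35.17
tool_pos: [590.5, -59.3, 71.6]
orientation: [-0.002, 0.747, 0.665, -0.001]
wrist_force: [-0.5, -0.2, -0.5]
width: 0.396
grip_force: 0.0
```

Call:
drive_tool --deltas '[{"rx": 0, "ry": 0, "rz": 0, "dx": 0, "dy": 0, "dz": 0, "fingers": -0.5}, {"rx": 0, "ry": 0, "rz": 0, "dx": 0, "dy": 0, "dz": 0, "fingers": -0.7}, {"rx": 0, "ry": 0, "rz": 0, "dx": 0, "dy": 0, "dz": 0, "fingers": -1}, {"rx": 0, "ry": 0, "rz": 0, "dx": 0, "dy": 0, "dz": 0, "fingers": -1}, {"rx": 0, "ry": 0, "rz": 0, "dx": 0, "dy": 0, "dz": 0, "fingers": -1}]' --force 30

```text
clock: 35.58
tool_pos: [592.4, -59.1, 74.1]
orientation: [0.0, 0.746, 0.666, -0.001]
wrist_force: [-0.3, -2.7, -3.9]
width: 0.173
grip_force: 29.3
```

```bash
python3 - <<'E'
from h import *
from scipy.optimize import least_squares
st(); print(tobox(telemetry.get_obs()['tool_pos']))
T=[[549.1,-54,96.9],[564.8,-55.8,93.6],[576.1,-57.1,89.8],[583,-57.8,85],[587.3,-58.4,81.4],[591.5,-58.8,78.1],[595.5,-59.2,74.9],[596.8,-59.4,73.3]]
Q=np.array([tobox(t) for t in T])[:,[0,2]]; print(np.round(Q,1).tolist())
f=least_squares(lambda c:np.hypot(*(Q-c).T)-88,[11,15]); c=f.x; print('foot(at TCP level)',c,f.fun.round(1)); 
a=np.arctan2(Q[:,0]-c[0],Q[:,1]-c[1]); print(a.round(3))
A=np.linspace(a[-1],a[-1]-1.75,36)
for i in range(35): print(i,round(88*(np.sin(A[i+1])-np.sin(A[i])),1),round(-88*(np.cos(A[i+1])-np.cos(A[i])),1),end=' | ')
E
```

```text
{'clock': 35.583, 'joints': [-0.269, 0.29, 1.883, -0.002, 0.969, -0.154], 'tool_pos': [592.402, -59.141, 74.069], 'orientation': [0.0, 0.746, 0.666, -0.001], 'wrist_force': [-0.271, -2.658, -3.888], 'grip_force': 29.254, 'width': 0.173}
[ 67.73279629 182.47448131  77.0691885 ]
[[24.1, 99.9], [39.9, 96.6], [51.3, 92.8], [58.2, 88.0], [62.6, 84.4], [66.8, 81.1], [70.8, 77.9], [72.1, 76.3]]
foot(at TCP level) [10.94101463 13.45638371] [-0.6  0.1  1.   0.3 -0.3 -0.3 -0.  -0.3]
[0.151 0.335 0.471 0.565 0.629 0.69  0.749 0.772]
0 -3.2 -3.0 | 1 -3.4 -2.8 | 2 -3.5 -2.7 | 3 -3.6 -2.5 | 4 -3.8 -2.3 | 5 -3.9 -2.1 | 6 -4.0 -1.9 | 7 -4.1 -1.7 | 8 -4.1 -1.5 | 9 -4.2 -1.3 | 10 -4.3 -1.1 | 11 -4.3 -0.9 | 12 -4.4 -0.6 | 13 -4.4 -0.4 | 14 -4.4 -0.2 | 15 -4.4 0.0 | 16 -4.4 0.2 | 17 -4.4 0.5 | 18 -4.3 0.7 | 19 -4.3 0.9 | 20 -4.3 1.1 | 21 -4.2 1.3 | 22 -4.1 1.5 | 23 -4.0 1.7 | 24 -4.0 1.9 | 25 -3.9 2.1 | 26 -3.7 2.3 | 27 -3.6 2.5 | 28 -3.5 2.7 | 29 -3.4 2.8 | 30 -3.2 3.0 | 31 -3.1 3.2 | 32 -2.9 3.3 | 33 -2.7 3.5 | 34 -2.5 3.6 |
```

Call:
drive_tool --deltas '[{"rx": 0, "ry": 0, "rz": 0, "dx": 0, "dy": -3.2, "dz": -3.0, "fingers": -1}, {"rx": 0, "ry": 0, "rz": 0, "dx": 0, "dy": -3.4, "dz": -2.8, "fingers": -1}, {"rx": 0, "ry": 0, "rz": 0, "dx": 0, "dy": -3.5, "dz": -2.7, "fingers": -1}, {"rx": 0, "ry": 0, "rz": 0, "dx": 0, "dy": -3.6, "dz": -2.5, "fingers": -1}, {"rx": 0, "ry": 0, "rz": 0, "dx": 0, "dy": 0, "dz": 0, "fingers": -1}]'

```text
clock: 36.0
tool_pos: [578.7, -57.5, 85.5]
orientation: [0.001, 0.746, 0.666, -0.0]
wrist_force: [2.4, -5.8, -4.8]
width: 0.173
grip_force: 29.7
```

Call:
drive_tool --deltas '[{"rx": 0, "ry": 0, "rz": 0, "dx": 0, "dy": -3.8, "dz": -2.3, "fingers": -1}, {"rx": 0, "ry": 0, "rz": 0, "dx": 0, "dy": -3.9, "dz": -2.1, "fingers": -1}, {"rx": 0, "ry": 0, "rz": 0, "dx": 0, "dy": -4.0, "dz": -1.9, "fingers": -1}, {"rx": 0, "ry": 0, "rz": 0, "dx": 0, "dy": -4.1, "dz": -1.7, "fingers": -1}, {"rx": 0, "ry": 0, "rz": 0, "dx": 0, "dy": 0, "dz": 0, "fingers": -1}]'

```text
clock: 36.42
tool_pos: [563.7, -55.8, 93.8]
orientation: [0.002, 0.746, 0.665, 0.0]
wrist_force: [2.6, -5.1, -4.4]
width: 0.173
grip_force: 29.6
```

```bash
python3 - <<'E'
from h import *
st(); q=tobox(telemetry.get_obs()['tool_pos']); print(q, np.hypot(q[0]-10.9,q[2]-13.5),np.arctan2(q[0]-10.9,q[2]-13.5))
E
```

```text
{'clock': 36.417, 'joints': [-0.277, 0.203, 1.948, -0.001, 0.987, -0.162], 'tool_pos': [563.738, -55.843, 93.838], 'orientation': [0.002, 0.746, 0.665, 0.0], 'wrist_force': [2.577, -5.07, -4.425], 'grip_force': 29.58, 'width': 0.173}
[ 38.8794453  182.48156942  96.83785269] 87.90931151303191 0.3239106169717347
```

Call:
drive_tool --deltas '[{"rx": 0, "ry": 0, "rz": 0, "dx": 0, "dy": -4.2, "dz": -1.3, "fingers": -1}, {"rx": 0, "ry": 0, "rz": 0, "dx": 0, "dy": -4.3, "dz": -1.1, "fingers": -1}, {"rx": 0, "ry": 0, "rz": 0, "dx": 0, "dy": -4.3, "dz": -0.9, "fingers": -1}, {"rx": 0, "ry": 0, "rz": 0, "dx": 0, "dy": -4.4, "dz": -0.6, "fingers": -1}, {"rx": 0, "ry": 0, "rz": 0, "dx": 0, "dy": -4.4, "dz": -0.4, "fingers": -1}]'

```text
clock: 36.83
tool_pos: [545.1, -53.7, 99.7]
orientation: [0.004, 0.747, 0.665, 0.003]
wrist_force: [9.0, -3.2, -1.7]
width: 0.174
grip_force: 29.7
```

Call:
drive_tool --deltas '[{"rx": 0, "ry": 0, "rz": 0, "dx": 0, "dy": -4.4, "dz": -0.2, "fingers": -1}, {"rx": 0, "ry": 0, "rz": 0, "dx": 0, "dy": -4.4, "dz": 0, "fingers": -1}, {"rx": 0, "ry": 0, "rz": 0, "dx": 0, "dy": -4.4, "dz": 0.2, "fingers": -1}, {"rx": 0, "ry": 0, "rz": 0, "dx": 0, "dy": -4.4, "dz": 0.5, "fingers": -1}, {"rx": 0, "ry": 0, "rz": 0, "dx": 0, "dy": 0, "dz": 0, "fingers": -1}]'

```text
clock: 37.25
tool_pos: [528.8, -51.8, 101.3]
orientation: [0.006, 0.747, 0.665, 0.004]
wrist_force: [6.0, -3.2, 3.4]
width: 0.175
grip_force: 29.4
```

```bash
python3 - <<'E'
from h import *
st(); q=tobox(telemetry.get_obs()['tool_pos']); print(q, np.hypot(q[0]-10.9,q[2]-13.5),np.arctan2(q[0]-10.9,q[2]-13.5))
# lid pose from pin geometry: pin from straight at lid 1.53
f=np.array([10.9,32.5]);h=np.array([95,65.])
from scipy.optimize import fsolve
def pin(th,a0,r): return h+r*np.array([np.cos(a0-th),np.sin(a0-th)])
# dist at 1.53:176, at 0: 2*88*sin(.391), at 1.1: 2*88*sin(1.116)
from scipy.optimize import least_squares
s=least_squares(lambda v:[np.linalg.norm(pin(t,*v)-f)-2*88*np.sin(d/2) for t,d in((1.53,np.pi),(0,.78),(1.1,.78+1.45))],[2.9,118]); print(s.x,s.fun)
def stay(th):
    p=pin(th,*s.x)-f; L=np.linalg.norm(p); b=np.arctan2(p[0],p[1]); return b-np.arccos(min(1,L/176))
for t in np.arange(0,1.54,.1): print(round(t,2),round(stay(t),3))
E
```

```text
{'clock': 37.25, 'joints': [-0.289, 0.113, 2.035, 0.001, 0.98, -0.174], 'tool_pos': [528.798, -51.85, 101.348], 'orientation': [0.006, 0.747, 0.665, 0.004], 'wrist_force': [6.014, -3.192, 3.442], 'grip_force': 29.354, 'width': 0.175}
[  3.71164901 182.46421652 104.34774951] 91.13169580411873 -0.07896073937007131
[  2.84169334 109.50757846] [ 2.10280151  1.10696869 -3.10396123]
0.0 -1.48
0.1 -1.338
0.2 -1.202
0.3 -1.07
0.4 -0.942
0.5 -0.816
0.6 -0.691
0.7 -0.566
0.8 -0.442
0.9 -0.316
1.0 -0.189
1.1 -0.058
1.2 0.078
1.3 0.224
1.4 0.392
1.5 0.664
```

Call:
drive_tool --deltas '[{"rx": 0, "ry": 0, "rz": 0, "dx": 0, "dy": -4.4, "dz": 1.0, "fingers": -1}, {"rx": 0, "ry": 0, "rz": 0, "dx": 0, "dy": -4.3, "dz": 1.2, "fingers": -1}, {"rx": 0, "ry": 0, "rz": 0, "dx": 0, "dy": -4.3, "dz": 1.4, "fingers": -1}, {"rx": 0, "ry": 0, "rz": 0, "dx": 0, "dy": -4.3, "dz": 1.5, "fingers": -1}, {"rx": 0, "ry": 0, "rz": 0, "dx": 0, "dy": -4.2, "dz": 1.7, "fingers": -1}]'

```text
clock: 37.67
tool_pos: [508.9, -49.5, 96.5]
orientation: [0.006, 0.746, 0.665, 0.005]
wrist_force: [3.6, -0.4, 12.8]
width: 0.171
grip_force: 31.4
```

Call:
drive_tool --deltas '[{"rx": 0, "ry": 0, "rz": 0, "dx": 0, "dy": -4.1, "dz": 1.7, "fingers": -1}, {"rx": 0, "ry": 0, "rz": 0, "dx": 0, "dy": -4.0, "dz": 1.8, "fingers": -1}, {"rx": 0, "ry": 0, "rz": 0, "dx": 0, "dy": -4.0, "dz": 1.9, "fingers": -1}, {"rx": 0, "ry": 0, "rz": 0, "dx": 0, "dy": -3.9, "dz": 2.1, "fingers": -1}, {"rx": 0, "ry": 0, "rz": 0, "dx": 0, "dy": 0, "dz": 0, "fingers": -1}]'

```text
clock: 38.08
tool_pos: [490.6, -47.4, 86.7]
orientation: [0.004, 0.746, 0.666, 0.003]
wrist_force: [2.7, -2.0, 5.4]
width: 0.173
grip_force: 31.7
```

```bash
python3 - <<'E'
from h import *
st(); q=tobox(telemetry.get_obs()['tool_pos']); print(q, np.hypot(q[0]-10.9,q[2]-13.5),np.arctan2(q[0]-10.9,q[2]-13.5))
E
```

```text
{'clock': 38.083, 'joints': [-0.303, 0.054, 2.131, -0.0, 0.946, -0.188], 'tool_pos': [490.614, -47.441, 86.658], 'orientation': [0.004, 0.746, 0.666, 0.003], 'wrist_force': [2.656, -1.965, 5.445], 'grip_force': 31.675, 'width': 0.173}
[-34.72560836 182.48948579  89.65754537] 88.77875790896384 -0.5397538292946091
```

Call:
drive_tool --deltas '[{"rx": 0, "ry": 0, "rz": 0, "dx": 0, "dy": -3.7, "dz": 2.4, "fingers": -1}, {"rx": 0, "ry": 0, "rz": 0, "dx": 0, "dy": -3.6, "dz": 2.6, "fingers": -1}, {"rx": 0, "ry": 0, "rz": 0, "dx": 0, "dy": -3.5, "dz": 2.8, "fingers": -1}, {"rx": 0, "ry": 0, "rz": 0, "dx": 0, "dy": -3.3, "dz": 2.9, "fingers": -1}, {"rx": 0, "ry": 0, "rz": 0, "dx": 0, "dy": -3.1, "dz": 3.1, "fingers": -1}]'

```text
clock: 38.5
tool_pos: [474.3, -45.6, 72.7]
orientation: [0.005, 0.746, 0.665, 0.003]
wrist_force: [6.3, -2.5, -0.1]
width: 0.172
grip_force: 32.2
```

Call:
drive_tool --deltas '[{"rx": 0, "ry": 0, "rz": 0, "dx": 0, "dy": -3.0, "dz": 3.2, "fingers": -1}, {"rx": 0, "ry": 0, "rz": 0, "dx": 0, "dy": -2.8, "dz": 3.3, "fingers": -1}, {"rx": 0, "ry": 0, "rz": 0, "dx": 0, "dy": -2.6, "dz": 3.5, "fingers": -1}, {"rx": 0, "ry": 0, "rz": 0, "dx": 0, "dy": -2.5, "dz": 3.6, "fingers": -1}, {"rx": 0, "ry": 0, "rz": 0, "dx": 0, "dy": 0, "dz": 0, "fingers": -1}]'

```text
clock: 38.92
tool_pos: [462.6, -44.2, 57.7]
orientation: [0.004, 0.747, 0.665, 0.003]
wrist_force: [6.7, -3.9, -2.4]
width: 0.176
grip_force: 32.7
```

```bash
python3 - <<'E'
from h import *
st(); q=tobox(telemetry.get_obs()['tool_pos']); print(q, np.hypot(q[0]-10.9,q[2]-13.5),np.arctan2(q[0]-10.9,q[2]-13.5))
E
```

```text
{'clock': 38.917, 'joints': [-0.314, 0.043, 2.208, 0.0, 0.881, -0.2], 'tool_pos': [462.635, -44.193, 57.664], 'orientation': [0.004, 0.747, 0.665, 0.003], 'wrist_force': [6.726, -3.855, -2.427], 'grip_force': 32.727, 'width': 0.176}
[-62.89273231 182.52472361  60.664338  ] 87.5776348192518 -1.0020891362933309
```

Call:
drive_tool --deltas '[{"rx": 0, "ry": 0, "rz": 0, "dx": 0, "dy": -2.2, "dz": 3.7, "fingers": -1}, {"rx": 0, "ry": 0, "rz": 0, "dx": 0, "dy": -2.0, "dz": 3.8, "fingers": -1}, {"rx": 0, "ry": 0, "rz": 0, "dx": 0, "dy": -1.8, "dz": 3.9, "fingers": -1}, {"rx": 0, "ry": 0, "rz": 0, "dx": 0, "dy": -1.5, "dz": 3.9, "fingers": -1}, {"rx": 0, "ry": 0, "rz": 0, "dx": 0, "dy": 0, "dz": 0, "fingers": -1}]'

```text
clock: 39.33
tool_pos: [454.8, -43.2, 42.2]
orientation: [0.004, 0.747, 0.665, 0.002]
wrist_force: [5.0, -3.9, -0.4]
width: 0.175
grip_force: 33.6
```

Call:
drive_tool --deltas '[{"rx": 0, "ry": 0, "rz": 0, "dx": 0, "dy": 0, "dz": 0, "fingers": -0.4}, {"rx": 0, "ry": 0, "rz": 0, "dx": 0, "dy": 0, "dz": 0, "fingers": -0.3}, {"rx": 0, "ry": 0, "rz": 0, "dx": 0, "dy": 0, "dz": 0, "fingers": -0.3}, {"rx": 0, "ry": 0, "rz": 0, "dx": 0, "dy": 0, "dz": -10, "fingers": -0.3}, {"rx": 0, "ry": 0, "rz": 0, "dx": 0, "dy": 0, "dz": -20, "fingers": -0.3}]'

```text
clock: 39.75
tool_pos: [448.4, -41.2, 67.8]
orientation: [-0.004, 0.746, 0.665, -0.002]
wrist_force: [0.5, 0.4, 0.8]
width: 0.35
grip_force: 0.0
```

Call:
drive_tool --deltas '[{"rx": 0, "ry": 0, "rz": 0, "dx": 10, "dy": 0, "dz": -30, "fingers": -0.3}, {"rx": 0, "ry": 0, "rz": 0, "dx": 10, "dy": 0, "dz": -35, "fingers": -0.6}, {"rx": 0, "ry": 0, "rz": 0, "dx": 10, "dy": 0, "dz": -35, "fingers": -1}, {"rx": 0, "ry": 0, "rz": 0, "dx": 0, "dy": 0, "dz": -35, "fingers": -1}, {"rx": 0, "ry": 0, "rz": 0, "dx": 0, "dy": 0, "dz": -35, "fingers": -1}]'

```text
clock: 40.17
tool_pos: [454.0, -11.6, 241.7]
orientation: [-0.001, 0.746, 0.666, -0.001]
wrist_force: [0.2, -0.3, -0.0]
width: -0.002
grip_force: 0.0
```

```bash
python3 - <<'E'
from h import *
st(); delta(bx(-115,0,253),down(np.pi/2+YAW))
im=snap('top','ta'); a=cv2.imread('pics/ta.png')
h=cv2.cvtColor(a,cv2.COLOR_BGR2HSV);m=cv2.inRange(h,(8,60,120),(28,190,255)); r=np.zeros_like(m); r[150:275,285:390]=m[150:275,285:390]
c=max(cv2.findContours(r,0,2)[0],key=cv2.contourArea); print(cv2.minAreaRect(c))
cv2.imwrite('pics/tac.png',cv2.resize(a[160:280,240:400],None,fx=5,fy=5,interpolation=cv2.INTER_CUBIC))
th=.2
for th in (0,.1,.2,.3): print(th,'bar box',95+231*np.cos(2.941-th),65+231*np.sin(2.941-th),proj('top',bx(95+231*np.cos(2.941-th),0,65+231*np.sin(2.941-th))))
E
```

```text
{'clock': 40.167, 'joints': [-0.25, -0.228, 2.084, 0.0, 1.288, -0.136], 'tool_pos': [453.993, -11.555, 241.75], 'orientation': [-0.001, 0.746, 0.666, -0.001], 'wrist_force': [0.179, -0.286, -0.007], 'grip_force': 0.0, 'width': -0.002}
shift old axes [-213.9  -40.    -8.2] turn(5deg) [-0.03 -0.01  0.01]
shift new axes [-214.   -39.8   -8.3]
((333.73779296875, 218.85977172851562), (70.78662109375, 60.516483306884766), 6.34019136428833)
0 bar box -131.36814130028867 111.02678138054551 [327.31607959 260.20380479]
0.1 bar box -125.64223263755545 133.3959441539837 [328.39983252 258.90743683]
0.2 bar box -117.711739720933 155.08171726212848 [329.56693524 256.88742675]
0.3 bar box -107.65590141417181 175.86742362844677 [330.80658203 254.1381457 ]
```

View pics/tac.png

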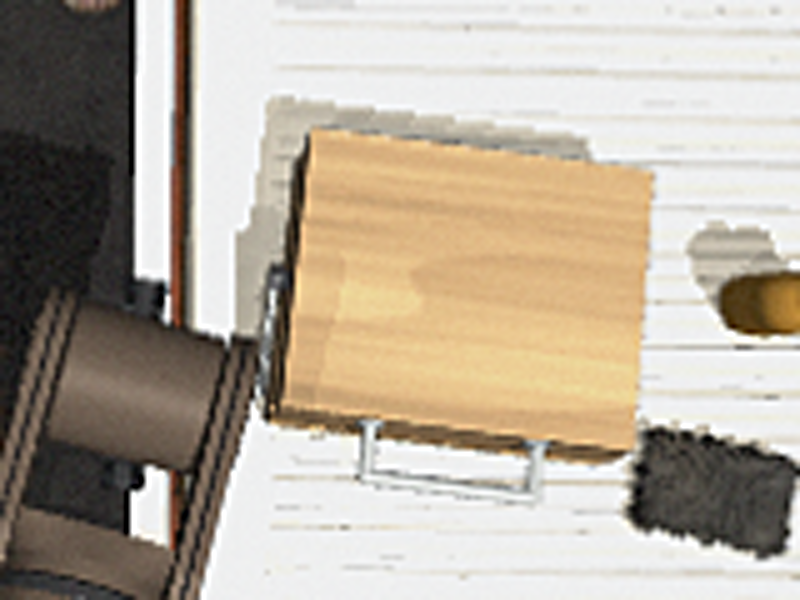

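```bash
python3 - <<'E'
from h import *
delta(bx(-66,0,215),down(np.pi/2+YAW))
E
```

```text
shift old axes [-213.3    4.5   38.6] turn(5deg) [0.13 0.02 0.01]
shift new axes [-213.4    5.1   38.3]
```

Call:
drive_tool --deltas '[{"rx": 0, "ry": 0, "rz": 0, "dx": -30, "dy": 1, "dz": 0, "fingers": -1}, {"rx": 0, "ry": 0, "rz": 0, "dx": -31, "dy": 1, "dz": 0, "fingers": -1}, {"rx": 0, "ry": 0, "rz": 0, "dx": -31, "dy": 1, "dz": 0, "fingers": -1}, {"rx": 0, "ry": 0, "rz": 0, "dx": -31, "dy": 1, "dz": 0, "fingers": -1}, {"rx": 0, "ry": 0, "rz": 0, "dx": -31, "dy": 1, "dz": 0, "fingers": -1}]'

```text
clock: 40.63
tool_pos: [441.6, -166.8, 239.9]
orientation: [-0.001, 0.746, 0.666, -0.0]
wrist_force: [0.9, 1.1, 0.3]
width: -0.0
grip_force: 0.0
```

Call:
drive_tool --deltas '[{"rx": 0, "ry": 0, "rz": 0, "dx": -31, "dy": 0, "dz": 5, "fingers": -1}, {"rx": 0, "ry": 0, "rz": 0, "dx": -28, "dy": 0, "dz": 10, "fingers": -1}, {"rx": 0, "ry": 0, "rz": 0, "dx": 0, "dy": 0, "dz": 12, "fingers": -1}, {"rx": 0, "ry": 0, "rz": 0, "dx": 0, "dy": 0, "dz": 10, "fingers": -1}, {"rx": 0, "ry": 0, "rz": 0, "dx": 0, "dy": 0, "dz": 0, "fingers": -1}]'

```text
clock: 41.05
tool_pos: [433.9, -222.9, 199.6]
orientation: [-0.004, 0.747, 0.665, -0.001]
wrist_force: [-0.4, -0.3, 0.1]
width: 0.004
grip_force: 0.0
```

```bash
python3 - <<'E'
from h import *
st(); delta(bx(-66,0,166),down(np.pi/2+YAW))
E
```

```text
{'clock': 41.05, 'joints': [-0.683, -0.1, 2.053, -0.0, 1.197, -0.568], 'tool_pos': [433.929, -222.935, 199.618], 'orientation': [-0.004, 0.747, 0.665, -0.001], 'wrist_force': [-0.379, -0.281, 0.085], 'grip_force': 0.0, 'width': 0.004}
shift old axes [-1.8  5.3 36.6] turn(5deg) [-0.08 -0.05 -0.01]
shift new axes [-1.7  5.  36.6]
```

Call:
drive_tool --deltas '[{"rx": 0, "ry": 0, "rz": 0, "dx": -1, "dy": 3, "dz": 8, "fingers": -1}, {"rx": 0, "ry": 0, "rz": 0, "dx": -1, "dy": 2, "dz": 8, "fingers": -1}, {"rx": 0, "ry": 0, "rz": 0, "dx": 0, "dy": 0, "dz": 6, "fingers": -1}, {"rx": 0, "ry": 0, "rz": 0, "dx": 0, "dy": 0, "dz": 5, "fingers": -1}, {"rx": 0, "ry": 0, "rz": 0, "dx": 0, "dy": 0, "dz": 4, "fingers": -1}]'

```text
clock: 41.47
tool_pos: [440.3, -226.6, 171.0]
orientation: [-0.001, 0.746, 0.666, -0.001]
wrist_force: [-0.2, -0.4, 0.7]
width: 0.005
grip_force: 0.0
```

Call:
drive_tool --deltas '[{"rx": 0, "ry": 0, "rz": 0, "dx": 0, "dy": 0, "dz": 4, "fingers": -1}, {"rx": 0, "ry": 0, "rz": 0, "dx": 0, "dy": 0, "dz": 4, "fingers": -1}, {"rx": 0, "ry": 0, "rz": 0, "dx": 0, "dy": 0, "dz": 4, "fingers": -1}, {"rx": 0, "ry": 0, "rz": 0, "dx": 0, "dy": 0, "dz": 4, "fingers": -1}, {"rx": 0, "ry": 0, "rz": 0, "dx": 0, "dy": 0, "dz": 4, "fingers": -1}]'

```text
clock: 41.88
tool_pos: [440.2, -227.4, 151.6]
orientation: [-0.001, 0.746, 0.665, -0.001]
wrist_force: [-0.6, -0.5, 1.5]
width: -0.002
grip_force: 0.6
```

Call:
drive_tool --deltas '[{"rx": 0, "ry": 0, "rz": 0, "dx": 0, "dy": 0, "dz": 4, "fingers": -1}, {"rx": 0, "ry": 0, "rz": 0, "dx": 0, "dy": 0, "dz": 3, "fingers": -1}, {"rx": 0, "ry": 0, "rz": 0, "dx": 0, "dy": 0, "dz": 3, "fingers": -1}, {"rx": 0, "ry": 0, "rz": 0, "dx": 0, "dy": 0, "dz": 2, "fingers": -1}, {"rx": 0, "ry": 0, "rz": 0, "dx": 0, "dy": 0, "dz": 0, "fingers": -1}]'

```text
clock: 42.3
tool_pos: [440.0, -227.1, 139.0]
orientation: [-0.001, 0.747, 0.665, -0.001]
wrist_force: [-0.1, -0.8, -0.1]
width: 0.004
grip_force: 0.0
```

Call:
drive_tool --deltas '[{"rx": 0, "ry": 0, "rz": 0, "dx": 0, "dy": 0, "dz": 2, "fingers": -1}, {"rx": 0, "ry": 0, "rz": 0, "dx": 0, "dy": 0, "dz": 2, "fingers": -1}, {"rx": 0, "ry": 0, "rz": 0, "dx": 0, "dy": 0, "dz": 2, "fingers": -1}, {"rx": 0, "ry": 0, "rz": 0, "dx": 0, "dy": 0, "dz": 2, "fingers": -1}, {"rx": 0, "ry": 0, "rz": 0, "dx": 0, "dy": 0, "dz": 1, "fingers": -1}]'

```text
clock: 42.72
tool_pos: [440.0, -227.2, 130.3]
orientation: [-0.001, 0.746, 0.665, -0.001]
wrist_force: [-1.1, 0.5, 1.0]
width: 0.003
grip_force: 0.4
```

Call:
drive_tool --deltas '[{"rx": 0, "ry": 0, "rz": 0, "dx": 0, "dy": 0, "dz": 1, "fingers": -1}, {"rx": 0, "ry": 0, "rz": 0, "dx": 0, "dy": 0, "dz": 1, "fingers": -1}, {"rx": 0, "ry": 0, "rz": 0, "dx": 0, "dy": 0, "dz": 1, "fingers": -1}, {"rx": 0, "ry": 0, "rz": 0, "dx": 0, "dy": 0, "dz": 0, "fingers": -1}, {"rx": 0, "ry": 0, "rz": 0, "dx": 0, "dy": 0, "dz": 0, "fingers": -1}]'

```text
clock: 43.13
tool_pos: [440.2, -227.2, 127.5]
orientation: [-0.001, 0.747, 0.665, -0.0]
wrist_force: [0.0, 0.3, -0.2]
width: -0.0
grip_force: 0.0
```

```bash
python3 - <<'E'
from h import *
st()
E
```

```text
{'clock': 43.133, 'joints': [-0.681, 0.003, 2.096, -0.001, 1.044, -0.566], 'tool_pos': [440.223, -227.221, 127.55], 'orientation': [-0.001, 0.747, 0.665, -0.0], 'wrist_force': [0.001, 0.281, -0.212], 'grip_force': 0.0, 'width': -0.0}
```

Call:
drive_tool --deltas '[{"rx": 0, "ry": 0, "rz": 0, "dx": 0, "dy": 0, "dz": 1, "fingers": -1}, {"rx": 0, "ry": 0, "rz": 0, "dx": 0, "dy": 0, "dz": 1, "fingers": -1}, {"rx": 0, "ry": 0, "rz": 0, "dx": 0, "dy": 0, "dz": 0, "fingers": -1}, {"rx": 0, "ry": 0, "rz": 0, "dx": 0, "dy": 0, "dz": 0, "fingers": -1}, {"rx": 0, "ry": 0, "rz": 0, "dx": 0, "dy": 0, "dz": 0, "fingers": -1}]'

```text
clock: 43.55
tool_pos: [440.3, -227.3, 126.0]
orientation: [-0.001, 0.746, 0.665, -0.001]
wrist_force: [-1.1, 0.3, 4.1]
width: 0.003
grip_force: 1.8
```

Call:
drive_tool --deltas '[{"rx": 0, "ry": 0, "rz": 0, "dx": 0, "dy": 0, "dz": 1, "fingers": -1}, {"rx": 0, "ry": 0, "rz": 0, "dx": 0, "dy": 0, "dz": 1, "fingers": -1}, {"rx": 0, "ry": 0, "rz": 0, "dx": 0, "dy": 0, "dz": 0, "fingers": -1}, {"rx": 0, "ry": 0, "rz": 0, "dx": 0, "dy": 0, "dz": 0, "fingers": -1}, {"rx": 0, "ry": 0, "rz": 0, "dx": 0, "dy": 0, "dz": 0, "fingers": -1}]'

```text
clock: 43.97
tool_pos: [440.3, -227.4, 126.0]
orientation: [-0.001, 0.746, 0.666, -0.001]
wrist_force: [-5.9, 3.9, 13.9]
width: -0.001
grip_force: 6.6
```

Call:
drive_tool --deltas '[{"rx": 0, "ry": 0, "rz": 0, "dx": 0, "dy": 0, "dz": -5, "fingers": -1}, {"rx": 0, "ry": 0, "rz": 0, "dx": 0, "dy": 0, "dz": -20, "fingers": -1}, {"rx": 0, "ry": 0, "rz": 0, "dx": 0, "dy": 0, "dz": -30, "fingers": -1}, {"rx": 0, "ry": 0, "rz": 0, "dx": 0, "dy": 0, "dz": -30, "fingers": -1}, {"rx": 0, "ry": 0, "rz": 0, "dx": 0, "dy": 0, "dz": -20, "fingers": -1}]'

```text
clock: 44.38
tool_pos: [441.0, -227.7, 231.1]
orientation: [0.001, 0.746, 0.665, -0.0]
wrist_force: [1.6, -0.3, 0.4]
width: -0.002
grip_force: 0.0
```

Call:
drive_tool --deltas '[{"rx": 0, "ry": 0, "rz": 0, "dx": 35, "dy": 0, "dz": 0, "fingers": -1}, {"rx": 0, "ry": 0, "rz": 0, "dx": 35, "dy": 0, "dz": 0, "fingers": -1}, {"rx": 0, "ry": 0, "rz": 0, "dx": 35, "dy": 0, "dz": 0, "fingers": -1}, {"rx": 0, "ry": 0, "rz": 0, "dx": 35, "dy": 0, "dz": 0, "fingers": -1}, {"rx": 0, "ry": 0, "rz": 0, "dx": 35, "dy": 0, "dz": 0, "fingers": -1}]'

```text
clock: 44.8
tool_pos: [460.2, -51.9, 228.3]
orientation: [-0.0, 0.747, 0.665, -0.0]
wrist_force: [0.8, -0.1, -0.4]
width: 0.004
grip_force: 0.0
```

Call:
drive_tool --deltas '[{"rx": 0, "ry": 0, "rz": 0, "dx": 35, "dy": 0, "dz": 0, "fingers": -1}, {"rx": 0, "ry": 0, "rz": 0, "dx": 35, "dy": 0, "dz": 0, "fingers": -1}, {"rx": 0, "ry": 0, "rz": 0, "dx": 35, "dy": 0, "dz": 0, "fingers": -1}, {"rx": 0, "ry": 0, "rz": 0, "dx": 30, "dy": 0, "dz": 0, "fingers": -1}, {"rx": 0, "ry": 0, "rz": 0, "dx": 10, "dy": 0, "dz": 0, "fingers": -1}]'

```text
clock: 45.22
tool_pos: [476.7, 94.0, 228.2]
orientation: [-0.001, 0.745, 0.667, -0.0]
wrist_force: [0.4, -0.2, -0.7]
width: -0.006
grip_force: 0.0
```

```bash
python3 - <<'E'
from h import *
st(); snap('top','tb'); 
for f in('top0','tb'):
    a=cv2.imread(f'pics/{f}.png'); h=cv2.cvtColor(a,cv2.COLOR_BGR2HSV);m=cv2.inRange(h,(8,60,120),(28,190,255)); r=np.zeros_like(m); r[180:260,290:375]=m[180:260,290:375]
    c=max(cv2.findContours(r,0,2)[0],key=cv2.contourArea); print(cv2.minAreaRect(c))
a,b=[cv2.imread(f'pics/{f}.png')[175:272,283:375].astype(int) for f in('top0','tb')]; print('mean diff',np.abs(a-b).mean(), (np.abs(a-b).max(2)>60).mean())
E
```

```text
{'clock': 45.217, 'joints': [-0.015, -0.137, 2.032, 0.002, 1.249, 0.095], 'tool_pos': [476.733, 93.975, 228.2], 'orientation': [-0.001, 0.745, 0.667, -0.0], 'wrist_force': [0.356, -0.181, -0.658], 'grip_force': 0.0, 'width': -0.006}
((332.73846435546875, 221.09231567382812), (70.20365905761719, 57.304046630859375), 7.125016689300537)
((332.484619140625, 221.1230926513672), (69.4594497680664, 57.428077697753906), 7.125016689300537)
mean diff 13.627110413865232 0.1387270282384581
```

The lid outline matches the shut outline from the start, so I'm handing the job in.

```bash
python3 -c "
from station import manip
print(manip.close_job())"
```

```text
the job is handed in; nothing more can be done
None
```

Both tins that were there are stacked in the box (bottom one to the left, top one to the right), the stay was broken and the lid lowered gently until it was fully shut, and the job is handed in; no verdict came back.

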